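Take the retaining ring out of a bench magnifier

ROBOT

A 6-joint arm with a two-finger parallel gripper is mounted at the origin on the work surface. World frame = base frame: x ahead of the robot, y to its left, z up, the work surface at z = 0. Lengths are in m, angles in rad, forces in N, time in s.
With the tool pointing down it reaches from about 0.325 to 0.925 m from the base axis. Payload 3.1 kg.
Tool frame: the origin (TCP) lies at the very end of the fingers, on their centre line; the grasp point (between the pads) lies 19 mm behind it (env.pinch_z is the distance from the TCP to the grasp point, in m); z points along the fingers, y is the line along which they close (so a half turn about z gives the same grasp; the last joint's range is limited). The gripper opens to 85 mm and grips with 20 to 120 N. Pads are 22 mm wide; open, the fingers measure 114 mm over their backs; the gripper's body (76 mm by 85 mm) begins 54 mm behind the grasp point. The pads swing forward as they close: fully open they stand 13 mm farther back than shut.
Start: joints at [-1.302, 0.217, 1.613, -0, 1.311, -0.112], TCP at [0.232, -0.58, 0.231] pointing down, gripper open.
Joint ranges: [-2.75, 2.75], [-0.78, 2.1], [0.31, 2.55], [-1.13, 4.27], [0.13, 2.63], [-2.58, 2.58]. Speed limits (rad/s): [2.79, 2.79, 3.14, 3.14, 3.14, 3.14].

INTERFACE

Orientations are given as a unit quaternion [w, x, y, z].
In Python, from bench import env, eyes gives the robot as it stands.
- The arm moves only by the tool play_rows, never from a script. Its argument "moves" is a list of rows, each an object with "xyz": the shift along the tool's x, y, z in cm, a list of three; "angular": the turn, a rotation vector about the tool's x, y, z in rad, a list of three; "hand": the opening, from 0 (shut) to 1 (fully open). In form: [{"xyz": [tx, ty, tz], "angular": [wx, wy, wz], "hand": hand}, ...]. A call has 1 to 8 rows; each row shifts and turns the commanded pose from where the row before left it, along the tool's axes as they then stand; what a row does not reach is not made up. A row lasts 1/12 s, in which the tool goes at most 41.7 mm and 7.16 degrees, less where a joint would pass 70% of its speed; a pose out of reach is approached as far as the arm can. A call with a gripper value outside its range is refused whole. The fingers move at their own pace and stop on an object; "force" is the grip in N (left out, the last holds). Time passes only in rows, so rows that do not move let the fingers close. It gives the time, the measured TCP pose, the force, the opening and the grip force at its end, in the units of the state.
- env.state(): the state, without advancing time (a new reading comes with each control period).
- eyes.capture(name): name is "scene" or "top" or "wrist"; returns (picture, depth): 480x640x3 uint8, red, green, blue; 480x640 float32, m along the optical axis (not along the pixel's ray), 0 where there is no reading.
- eyes.camera_params(name): a dict with "fovy" (degrees; the focal length in pixels is half the picture's height over the tangent of half this angle, whatever the lens; pixels are square), "cx", "cy" (the principal point, pixels), "T" (4x4, takes a point from camera to world coordinates). Camera axes: x right, y down, z forward; pixel columns grow to the right and rows downward; lengths in m; the calibration is good to about 2 mm. A picture is of the moment at which its call begins: read the wrist's pose just before it. camera_params takes no time and is no camera call; for the wrist camera it gives the pose at the moment of the call.
- env.job_done(): hands the job in; it is judged then, once.
Trained networks look in the newest picture that a camera, given by its name, has taken for a name from the list of things; names that differ only in an ending like _2 or _b are one class to them, and where a whole thing is asked for, a point or a joint stands for the part that bears it (a point fixed in the world has none). Each returns a list of dicts, best first, with "score" (0 to 1); they miss things now and then, are a little off and sometimes report something else, mostly with a low value. They report only what shows in the picture. A call takes as long as a camera call.
- eyes.search_frame(name, camera): "uv" ([column, row] in pixels, amid what is visible of it).
The state is a dict: "time": time; "joints": joint angles; "qvel": joint speeds; "joint_efforts": joint torques, N m; "eef_pos": TCP position; "orientation": TCP orientation; "force": force on the tool from outside, world axes, zero at the start; "ft_torque": the same for the moment, N m; "width": finger opening in m; "grasp_force": force on a finger pad.
Only numpy, scipy, OpenCV 4.12 (cv2) and the standard library are available. Lean on these libraries where they do the work, as an engineer would, in place of code of your own. Each camera call takes 0.05 s, during which the arm holds its last target. There are 200 camera calls.

TASK

The lens of the bench magnifier is to be changed. With the hook pick from the tool rack, lever the turned-in end of the split retaining ring up out of its groove until it stays up on the rim, touching the glass only lightly and not straining the ring, and hang the pick back in a slot of the rack. Then draw the ring out with the fingers, lay it flat in the parts tray without dropping it, and leave everything else where it is.

Things in the scene. Friction and masses are not known exactly. Their poses are not given: they have to be found in the camera images.
- magnifier: Bench magnifier, fixed: round white head, 132 mm across, lying level on the table; gooseneck (124 mm high, meets the head 66 mm from its axis) and weighted base behind it. Origin: on the head's axis at table height; z up, x from the head towards the base.
- rim (a point): Centre of the head's flat top face (the rim), 40.8 mm above the table. The face runs from the open bore (radius 46.0 mm) out to radius 63 mm. Round the bore's mouth stands a lip, 1.7 mm thick at its edge; under it is the ring's groove.
- groove (a point): Centre of the seated ring's mid-plane, 4.6 mm below the rim. The groove is 49 mm in radius; its smooth upper wall is bevelled and pushes the ring inwards when it is pulled up. The ring lies on a black rubber gasket (inner radius 41.5 mm), whose top is 4.4 mm above the glass.
- lens: The magnifier's clear flat glass; origin at the centre of its upper face, 10.8 mm below the rim and 4.4 mm below the underside of the seated ring. It sits on soft rubber (gives about 0.7 mm for 8 N) and must not be pressed with more than 8 N.
- ring: Split retaining ring of bright 3.6 mm spring wire, 94.8 mm outside diameter, 52 g, 40 degree gap. Origin: ring centre, on its underside; z up, the gap on its -x side. It presses outwards: an end pulled up with 10 to 20 N (over 25 N bends it) slips 2 mm inwards past the lip, then springs out over the rim, up to 4 mm towards the gap, and stays lying there when let down.
- ring_tab (a point): Middle of the flat steel tab to which one end of the ring is turned inwards: 9 mm wide, 3.2 mm thick, from the wire to 22 mm from the ring's centre; the point is 34 mm from it, at mid-thickness. x outwards along the tab, z up, y across it towards the gap. Its underside is 4.6 mm above the glass when seated; when the end rests on the rim the point is 0 to 2 mm above the rim.
- ring_back (a point): Point on the wire straight across from the gap, at mid-thickness. Raising the tab by the pick more than 10 mm above the rim can make the whole ring jump out. Once the end rests on the rim, a few newtons straight up at the tab draw out the rest within some 40 mm; free, the ring keeps its round shape and can be carried by its tab, within 10 degrees of level.
- pick: Hook pick, about 50 g, hanging in a rack slot: green handle 14 x 14 mm, 60 mm long, flats facing x and y, on a steel collar 18 mm in diameter and 4 mm high; under it a brass collet (16 mm) holds a straight 3.6 mm steel bit with a round hook, 2.6 mm thick, at its foot. Origin: on the axis at the collar's underside; z up, x the way the hook points. The hook's end is 10.5 mm from the axis, rounded.
- pick_collet (a point): Lower end of the pick's brass collet, 16 mm below the collar's underside. The bit is clamped in it at whatever reach it was last set to: the underside of the hook lies somewhere between 42 and 58 mm below the collar's underside, differently each time, and is not measured. The bit does not slip in use.
- rack: Low wooden tool rack, fixed, 60 x 200 mm, its top 64 mm high and 14 mm thick, with three slots 34 x 8 mm, long along the rack's x, at y = -60, 0 and +60 mm. Origin: centre of its underside. Tools hang by their collars, hook along the slot (pick's x = rack's x, its origin 64 mm above the rack's); they lift straight out and are let in from above the same way.
- tray: Shallow square steel parts tray, fixed, 170 x 170 mm, 18 mm high, wall 4 mm, floor 4 mm thick. Origin: centre of its underside.
- awl: Awl with a dark wooden handle, 112 mm long, hanging in another slot of the rack; origin 50 mm below its collar. Not to be disturbed.
- palette_knife: Palette knife with a red handle, 124 mm long, hanging in another slot of the rack; origin 50 mm below its collar. Not to be disturbed.
- spare_lens: Spare clear lens, a glass disc of 95 mm diameter and 6 mm thick lying on the table; origin at the centre of its underside. Not to be disturbed.
- paste_jar: Paste jar, 68 mm diameter, 85 mm high; origin at the centre of its underside. Not to be disturbed.

How it is judged:
By the outcome, as a careful person would: the job done as asked, in the order asked, and still so for the second after the job is handed in, with the robot touching nothing.
It also fails if it takes over 67 s, if anything falls off the work surface, if the arm or the gripper's body presses on something with over 40 N, if the wrist force passes 120 N, or if a joint passes its speed limit or range.

## Working session

There is one attempt and no reset: what is moved stays moved. The work goes in short steps, Python scripts to look and compute and a tool call to move; the robot and the scene stay as the last step left them, time stands still between calls to the robot, and variables do not carry over. Pictures are saved under pics/ and viewed, at most 10 in all, crops included, and the job is handed in when it is done.

Besides the shell and the picture viewer there is one more tool, called after ">>>" as name([rows], argument=value, ...), one row to a line, values as JSON. play_rows: Moves the arm, as the interface text tells. Its arguments: {"type":"object","properties":{"moves":{"type":"array","items":{"type":"object","properties":{"xyz":{"type":"array","items":{"type":"number"}},"angular":{"type":"array","items":{"type":"number"}},"hand":{"type":"number"}}}},"force":{"type":"number"}},"required":["moves"]}

```bash
ls; mkdir -p pics
cat > h.py <<'E'
import numpy as np, cv2
from bench import env, eyes
def K(n):
    p=eyes.camera_params(n); f=240/np.tan(np.radians(p["fovy"])/2); return f,p["cx"],p["cy"],np.array(p["T"])
def ray(n,uv,P=None):
    f,cx,cy,T=P or K(n); d=T[:3,:3]@np.array([(uv[0]-cx)/f,(uv[1]-cy)/f,1]); return T[:3,3],d
def atz(n,uv,z,P=None):
    o,d=ray(n,uv,P); return o+d*(z-o[2])/d[2]
def proj(n,X,P=None):
    f,cx,cy,T=P or K(n); c=T[:3,:3].T@(np.array(X)-T[:3,3]); return np.array([cx+f*c[0]/c[2],cy+f*c[1]/c[2]])
def dep(n,uv,D,P=None):
    u,v=np.round(uv).astype(int); w=D[max(0,v-2):v+3,max(0,u-2):u+3]; w=w[w>0]
    if not len(w): return None
    o,d=ray(n,uv,P); return o+d*np.median(w)
def save(im,name): cv2.imwrite("pics/"+name,im[:,:,::-1])
E
python3 - <<'E'
from h import *
for n in ("top","scene"):
    im,D=eyes.capture(n); save(im,n+"0.png"); np.save(n+"D.npy",D)
    print(n,K(n))
    for t in "rim ring_tab ring_back ring pick pick_collet rack tray awl palette_knife spare_lens paste_jar magnifier".split():
        r=eyes.search_frame(t,n)[:2]
        print(t,[(np.round(q["uv"]).tolist(),round(q["score"],2),None if (x:=dep(n,q["uv"],D)) is None else x.round(3).tolist()) for q in r])
print(env.state(), env.pinch_z)
E
```

```text
pics
top (np.float64(485.3983186306241), 326.18848066436556, 237.2223407666065, array([[ 0.0294062 , -0.99715122,  0.06946018,  0.49235651],
       [-0.99952708, -0.02995921, -0.00693305, -0.00555359],
       [ 0.00899427, -0.06922346, -0.99756063,  1.01263417],
       [ 0.        ,  0.        ,  0.        ,  1.        ]]))
rim [([333.0, 170.0], 0.69, [0.684, -0.021, 0.103])]
ring_tab [([325.0, 240.0], 0.39, [0.554, -0.01, 0.038])]
ring_back []
ring []
pick [([140.0, 279.0], 0.53, [0.467, 0.329, 0.111]), ([337.0, 230.0], 0.52, [0.577, -0.034, 0.03])]
pick_collet [([140.0, 281.0], 0.64, [0.465, 0.327, 0.116])]
rack [([142.0, 172.0], 0.63, [0.673, 0.347, 0.086]), ([181.0, 286.0], 0.6, [0.456, 0.266, 0.066])]
tray [([468.0, 281.0], 0.87, [0.481, -0.31, 0.004]), ([337.0, 228.0], 0.27, [0.579, -0.033, 0.03])]
awl [([170.0, 287.0], 0.62, [0.455, 0.27, 0.123]), ([140.0, 279.0], 0.53, [0.467, 0.328, 0.111])]
palette_knife [([204.0, 295.0], 0.63, [0.442, 0.208, 0.123])]
spare_lens [([467.0, 193.0], 0.84, [0.664, -0.306, 0.006]), ([141.0, 279.0], 0.33, [0.468, 0.329, 0.108])]
paste_jar [([143.
[... 1300 characters left out ...]
me': 1.4, 'joints': array([-1.30219987e+00,  2.16907310e-01,  1.61342166e+00,  3.25120347e-05,
        1.31129824e+00, -1.12173856e-01]), 'qvel': array([ 0.00177734,  0.00072428,  0.00019184,  0.00051702, -0.00030621,
       -0.00042433]), 'joint_efforts': array([ 1.48621675e-03, -3.96879494e+01, -3.04242146e+01, -7.07430445e-05,
        8.24472645e-04, -2.51620395e-05]), 'eef_pos': array([ 0.23231748, -0.58022039,  0.23128438]), 'orientation': array([-1.84534458e-05,  9.81932211e-01,  1.89233012e-01,  1.43136347e-05]), 'force': array([ 0.97226689, -0.61817043,  0.52573861]), 'ft_torque': array([ 0.0312381 , -0.02946061, -0.0350774 ]), 'grasp_force': 0.0, 'width': 0.08564084283711099} 0.0187
```

Run:
```python
import cv2,numpy as np
a=cv2.imread("pics/top0.png");b=cv2.imread("pics/scene0.png")
r=lambda i,x,y,w,h:cv2.resize(i[y:y+h,x:x+w],(400,300),interpolation=cv2.INTER_CUBIC)
cv2.imwrite("pics/c1.png",np.vstack([np.hstack([r(a,277,185,120,90),r(a,90,230,160,120)]),np.hstack([r(b,250,200,160,120),r(b,420,200,160,120)])]))
```

```text
(no output)
```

View pics/c1.png

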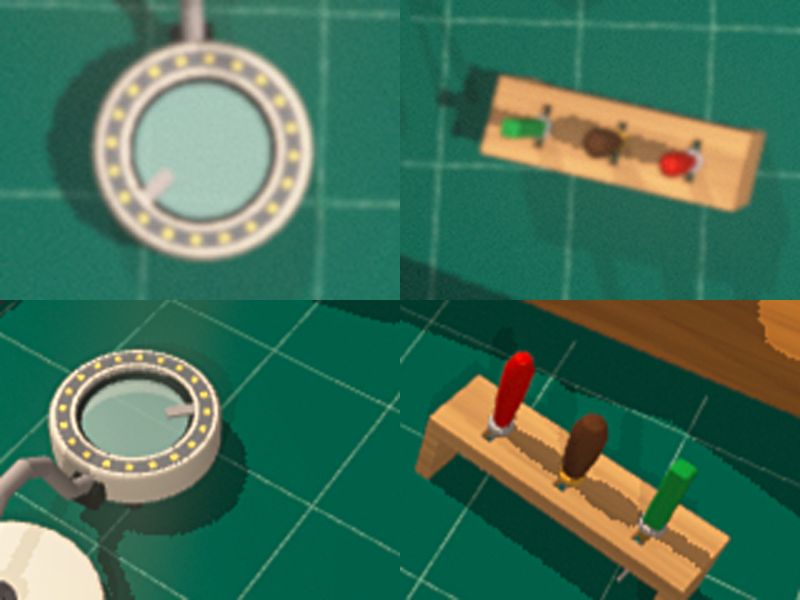

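View pics/top0.png

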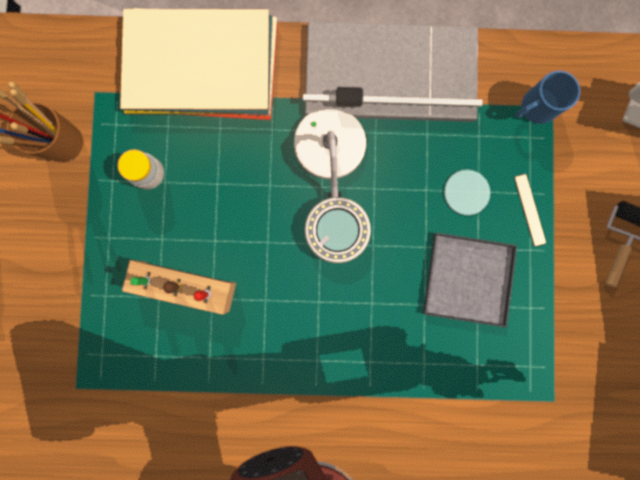

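```bash
cat >> h.py <<'E'
from scipy.spatial.transform import Rotation as R
def pose():
    s=env.state(); q=s["orientation"]; return np.array(s["eef_pos"]),R.from_quat([q[1],q[2],q[3],q[0]])
def down(yaw): # tool z down, tool y at world angle yaw (deg)
    a=np.radians(yaw); y=np.array([np.cos(a),np.sin(a),0]); z=np.array([0,0,-1.]); return R.from_matrix(np.c_[np.cross(y,z),y,z])
def plan(p1,yaw=None,p0=None,r0=None,step=4.0,Rt=None):
    p,r=pose(); p=p if p0 is None else p0; r=r if r0 is None else r0
    r1=Rt or (down(yaw) if yaw is not None else r); w=(r.inv()*r1).as_rotvec()
    d=np.asarray(p1)-p; n=max(1,int(np.ceil(max(np.linalg.norm(d)*100/step,np.linalg.norm(w)/.12))))
    c=r
    for i in range(n):
        print("  ",(c.inv().apply(d/n)*100).round(3).tolist(),(w/n).round(4).tolist()); c=c*R.from_rotvec(w/n)
    print("  rows",n); return np.asarray(p1),r1
def yawnow(): 
    p,r=pose(); y=r.as_matrix()[:,1]; return np.degrees(np.arctan2(y[1],y[0]))
E
python3 - <<'E'
from h import *
p,r=pose(); T=K("wrist")[3]; print("cam in tool", (r.as_matrix().T@(T[:3,3]-p)).round(4),(r.as_matrix().T@T[:3,:3]).round(3).tolist(), K("wrist")[:3])
print("rim c",atz("top",(338.2,230),.0408),"tab",atz("top",(325,240),.037), atz("scene",(325,245),.037))
for s in (1,-1):
    x=np.array([.98,-.2])*s*.0105; print("hook",s,proj("scene",[.467+x[0],.333+x[1],.015]))
c=np.array([.565,-.03,.32]); plan(c,-68.2+35)
E
```

```text
cam in tool [ 0.0822  0.0005 -0.1425] [[0.0, -0.949, -0.316], [1.0, 0.001, -0.002], [0.002, -0.316, 0.949]] (np.float64(360.3032045198833), 315.8732407504984, 240.4850759680124)
rim c [ 0.57529259 -0.03600793  0.0408    ] tab [ 0.55461273 -0.0101065   0.037     ] [ 0.55269293 -0.00166141  0.037     ]
hook 1 [506.21805994 310.47322452]
hook -1 [512.79311912 303.45354867]
   [3.02, -2.278, -0.522] [-0.0, -0.0, -0.0359]
   [3.099, -2.168, -0.522] [-0.0, -0.0, -0.0359]
   [3.175, -2.055, -0.522] [-0.0, -0.0, -0.0359]
   [3.247, -1.94, -0.522] [-0.0, -0.0, -0.0359]
   [3.315, -1.822, -0.522] [-0.0, -0.0, -0.0359]
   [3.378, -1.702, -0.522] [-0.0, -0.0, -0.0359]
   [3.437, -1.579, -0.522] [-0.0, -0.0, -0.0359]
   [3.491, -1.455, -0.522] [-0.0, -0.0, -0.0359]
   [3.541, -1.328, -0.522] [-0.0, -0.0, -0.0359]
   [3.587, -1.2, -0.522] [-0.0, -0.0, -0.0359]
   [3.627, -1.071, -0.522] [-0.0, -0.0, -0.0359]
   [3.664, -0.94, -0.522] [-0.0, -0.0, -0.0359]
   [3.695, -0.808, -0.522] [-0.0, -0.0, -0.0359]
   [3.722, -0.675, -0.522] [-0.0, -0.0, -0.0359]
   [3.743, -0.54, -0.522] [-0.0, -0.0, -0.0359]
   [3.76, -0.406, -0.522] [-0.0, -0.0, -0.0359]
   [3.773, -0.27, -0.522] [-0.0, -0.0, -0.0359]
  rows 17
```

Run:
```python
from h import *
p,r=pose()
c=np.array([.56,-.02,.22]); w=np.array([0,0,-np.radians(118.2)/18]); d=(c-p)/18
# z first constant-ish
for i in range(18):
    print((r.inv().apply(d)*100).round(2).tolist()); r=r*R.from_rotvec(w)
print(w)
```

```text
[2.85, -2.21, 0.06]
[3.08, -1.87, 0.06]
[3.28, -1.51, 0.06]
[3.43, -1.12, 0.06]
[3.53, -0.72, 0.06]
[3.59, -0.32, 0.06]
[3.6, 0.1, 0.06]
[3.57, 0.51, 0.06]
[3.49, 0.91, 0.06]
[3.36, 1.31, 0.06]
[3.19, 1.68, 0.06]
[2.98, 2.04, 0.06]
[2.72, 2.36, 0.06]
[2.44, 2.66, 0.06]
[2.12, 2.92, 0.06]
[1.77, 3.14, 0.06]
[1.4, 3.32, 0.06]
[1.01, 3.46, 0.06]
[ 0.          0.         -0.11460995]
```

>>> play_rows([
  {"xyz": [2.85,-2.21,0.06],"angular": [0,0,-0.1146],"hand": 1},
  {"xyz": [3.08,-1.87,0.06],"angular": [0,0,-0.1146],"hand": 1},
  {"xyz": [3.28,-1.51,0.06],"angular": [0,0,-0.1146],"hand": 1},
  {"xyz": [3.43,-1.12,0.06],"angular": [0,0,-0.1146],"hand": 1},
  {"xyz": [3.53,-0.72,0.06],"angular": [0,0,-0.1146],"hand": 1},
  {"xyz": [3.59,-0.32,0.06],"angular": [0,0,-0.1146],"hand": 1},
  {"xyz": [3.6,0.1,0.06],"angular": [0,0,-0.1146],"hand": 1},
  {"xyz": [3.57,0.51,0.06],"angular": [0,0,-0.1146],"hand": 1},
])

```text
time: 2.07
eef_pos: [0.3787, -0.3298, 0.2267]
orientation: [0.0, 0.795, 0.606, 0.0]
force: [-0.2, 0.6, 0.4]
width: 0.0854
grasp_force: 0.0
```

>>> play_rows([
  {"xyz": [3.49,0.91,0.06],"angular": [0,0,-0.1146],"hand": 1},
  {"xyz": [3.36,1.31,0.06],"angular": [0,0,-0.1146],"hand": 1},
  {"xyz": [3.19,1.68,0.06],"angular": [0,0,-0.1146],"hand": 1},
  {"xyz": [2.98,2.04,0.06],"angular": [0,0,-0.1146],"hand": 1},
  {"xyz": [2.72,2.36,0.06],"angular": [0,0,-0.1146],"hand": 1},
  {"xyz": [2.44,2.66,0.06],"angular": [0,0,-0.1146],"hand": 1},
  {"xyz": [2.12,2.92,0.06],"angular": [0,0,-0.1146],"hand": 1},
  {"xyz": [1.77,3.14,0.06],"angular": [0,0,-0.1146],"hand": 1},
])

```text
time: 2.73
eef_pos: [0.5244, -0.0805, 0.222]
orientation: [0.0, 0.445, 0.896, 0.0]
force: [0.8, -0.8, -0.1]
width: 0.0854
grasp_force: 0.0
```

>>> play_rows([
  {"xyz": [1.4,3.32,0.06],"angular": [0,0,-0.1146],"hand": 1},
  {"xyz": [1.01,3.46,0.06],"angular": [0,0,-0.1146],"hand": 1},
  {"xyz": [0,0,0],"angular": [0,0,0],"hand": 1},
  {"xyz": [0,0,0],"angular": [0,0,0],"hand": 1},
])

```text
time: 3.07
eef_pos: [0.5605, -0.0185, 0.2205]
orientation: [-0.0, 0.341, 0.94, -0.0]
force: [0.1, -0.8, -0.1]
width: 0.0853
grasp_force: 0.0
```

```bash
cat > look.py <<'E'
import sys; from h import *
def look(name,names):
    P=K("wrist"); im,D=eyes.capture("wrist"); save(im,name+".png"); np.savez("pics/"+name,D=D,f=P[0],cx=P[1],cy=P[2],T=P[3])
    for t in names:
        for q in eyes.search_frame(t,"wrist")[:2]:
            x=dep("wrist",q["uv"],D,P); print(t,np.round(q["uv"],1).tolist(),round(q["score"],2),None if x is None else x.round(4).tolist())
    return P,im,D
E
python3 - <<'E'
from look import *
print(pose()[0],yawnow(),env.state()["time"],env.state()["joints"])
P,im,D=look("w1",["rim","ring_tab","ring_back","lens","ring","groove"])
print(atz("wrist",[320,240],.0408,P))
E
```

```text
[ 0.56049209 -0.01847758  0.2204521 ] 50.16475974520906 3.0667 [-1.57908297e-01  9.08443628e-02  1.77724200e+00 -3.73333236e-04
  1.27369551e+00 -1.03333920e+00]
rim [348.6, 268.4] 0.77 [0.6245, -0.0291, 0.0382]
ring_tab [320.9, 202.9] 0.74 [0.5573, -0.0085, 0.0372]
lens [315.9, 234.2] 0.85 [0.5792, -0.0328, 0.03]
ring [330.3, 278.4] 0.96 [0.6217, -0.0497, 0.0372]
groove [350.4, 267.3] 0.94 [0.6247, -0.027, 0.0382]
[ 0.58351065 -0.03135261  0.0408    ]
```

View pics/w1.png

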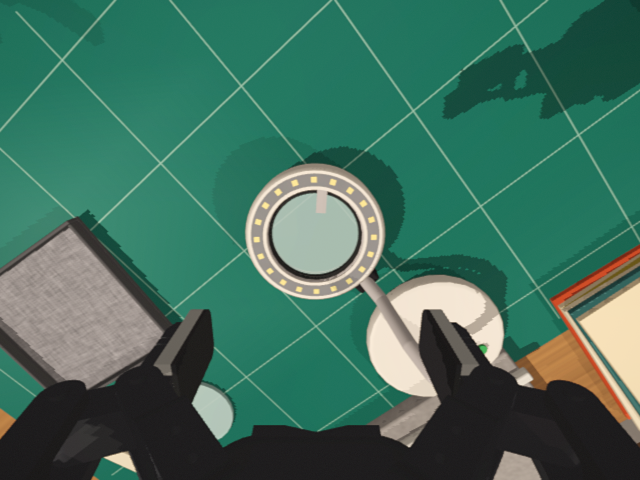

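```bash
cat > head.py <<'E'
from h import *
from scipy.optimize import least_squares
def cloud(name):
    d=np.load("pics/"+name+".npz"); D=d["D"]; v,u=np.mgrid[:480,:640]
    X=np.stack([(u-d["cx"])/d["f"]*D,(v-d["cy"])/d["f"]*D,D],-1)@d["T"][:3,:3].T+d["T"][:3,3]; X[D<=0]=np.nan; return X
def head(name,c=(.578,-.034)):
    X=cloud(name); c=np.array(c)
    for _ in range(4):
        r=np.hypot(X[...,0]-c[0],X[...,1]-c[1]); m=(r<.075)&(X[...,2]>.033)&(X[...,2]<.05)
        # outer edge: for each angle bin the max radius; 
        a=np.arctan2(X[...,1]-c[1],X[...,0]-c[0])[m]; P=X[m][:,:2]; rr=r[m]
        m2=(r>.049)&(r<.062)&(np.abs(X[...,2]-.041)<.004); zr=np.nanmedian(X[m2][:,2])
        E=[]
        for b in np.linspace(-np.pi,np.pi,73)[:-1]:
            k=(np.abs(a-b)<.05)
            if k.sum()>3: i=np.argmax(np.where(k,rr,0)); E.append(P[i])
        E=np.array(E); s=least_squares(lambda q:np.hypot(E[:,0]-q[0],E[:,1]-q[1])-q[2],[*c,.066],loss="soft_l1",f_scale=.001); c=s.x[:2]
    t=(r<.041)&(X[...,2]>.0335)&(X[...,2]<.045); T=X[t]; 
    print("centre",c.round(4),"R",s.x[2].round(4),"zrim",zr.round(4),"ntab",len(T))
    if len(T):
        d=T[:,:2].mean(0)-c; q=np.percentile(np.hypot(*(T[:,:2]-c).T),[2,98]); print("tab ang",np.degrees(np.arctan2(d[1],d[0])).round(1),"r",q.round(4),"z",np.median(T[:,2]).round(4),"mean",T.mean(0).round(4))
        _,_,V=np.linalg.svd(T[:,:2]-T[:,:2].mean(0)); print("axis",np.degrees(np.arctan2(V[0,1],V[0,0])).round(1))
    return c
E
python3 - <<'E'
from head import *
head("w1")
p,r=pose()
c=np.array([.475,.345,.23]); n=18; w=np.array([0,0,-np.radians(168.5-50.16)/n]); d=(c-p)/n
for i in range(n):
    print((r.inv().apply(d)*100).round(2).tolist()); r=r*R.from_rotvec(w)
print(w)
E
```

```text
centre [ 0.5785 -0.0337] R 0.0658 zrim 0.0408 ntab 181
tab ang 130.2 r [0.0243 0.0408] z 0.0374 mean [ 0.5581 -0.0095  0.0374]
axis -44.5
[1.67, 1.25, -0.05]
[1.52, 1.44, -0.05]
[1.34, 1.6, -0.05]
[1.15, 1.74, -0.05]
[0.94, 1.86, -0.05]
[0.72, 1.96, -0.05]
[0.49, 2.03, -0.05]
[0.26, 2.07, -0.05]
[0.02, 2.09, -0.05]
[-0.22, 2.08, -0.05]
[-0.46, 2.04, -0.05]
[-0.69, 1.97, -0.05]
[-0.91, 1.88, -0.05]
[-1.12, 1.76, -0.05]
[-1.31, 1.62, -0.05]
[-1.49, 1.46, -0.05]
[-1.65, 1.28, -0.05]
[-1.78, 1.09, -0.05]
[ 0.         0.        -0.1147457]
```

>>> play_rows([
  {"xyz": [1.67,1.25,-0.05],"angular": [0,0,-0.1147],"hand": 1},
  {"xyz": [1.52,1.44,-0.05],"angular": [0,0,-0.1147],"hand": 1},
  {"xyz": [1.34,1.6,-0.05],"angular": [0,0,-0.1147],"hand": 1},
  {"xyz": [1.15,1.74,-0.05],"angular": [0,0,-0.1147],"hand": 1},
  {"xyz": [0.94,1.86,-0.05],"angular": [0,0,-0.1147],"hand": 1},
  {"xyz": [0.72,1.96,-0.05],"angular": [0,0,-0.1147],"hand": 1},
  {"xyz": [0.49,2.03,-0.05],"angular": [0,0,-0.1147],"hand": 1},
  {"xyz": [0.26,2.07,-0.05],"angular": [0,0,-0.1147],"hand": 1},
])

```text
time: 4.08
eef_pos: [0.5218, 0.1428, 0.2247]
orientation: [0.0, -0.112, 0.994, -0.0]
force: [-0.5, -0.0, 0.1]
width: 0.0854
grasp_force: 0.0
```

>>> play_rows([
  {"xyz": [0.02,2.09,-0.05],"angular": [0,0,-0.1147],"hand": 1},
  {"xyz": [-0.22,2.08,-0.05],"angular": [0,0,-0.1147],"hand": 1},
  {"xyz": [-0.46,2.04,-0.05],"angular": [0,0,-0.1147],"hand": 1},
  {"xyz": [-0.69,1.97,-0.05],"angular": [0,0,-0.1147],"hand": 1},
  {"xyz": [-0.91,1.88,-0.05],"angular": [0,0,-0.1147],"hand": 1},
  {"xyz": [-1.12,1.76,-0.05],"angular": [0,0,-0.1147],"hand": 1},
  {"xyz": [-1.31,1.62,-0.05],"angular": [0,0,-0.1147],"hand": 1},
  {"xyz": [-1.49,1.46,-0.05],"angular": [0,0,-0.1147],"hand": 1},
])

```text
time: 4.75
eef_pos: [0.4844, 0.3055, 0.2287]
orientation: [0.0, -0.54, 0.842, -0.0]
force: [-0.4, 0.1, 0.2]
width: 0.0854
grasp_force: 0.0
```

>>> play_rows([
  {"xyz": [-1.65,1.28,-0.05],"angular": [0,0,-0.1147],"hand": 1},
  {"xyz": [-1.78,1.09,-0.05],"angular": [0,0,-0.1147],"hand": 1},
  {"xyz": [0,0,0],"angular": [0,0,0],"hand": 1},
  {"xyz": [0,0,0],"angular": [0,0,0],"hand": 1},
])

```text
time: 5.08
eef_pos: [0.475, 0.346, 0.2295]
orientation: [-0.0, -0.631, 0.776, -0.0]
force: [0.1, 0.1, 0.6]
width: 0.0856
grasp_force: 0.0
```

Run:
```python
from look import *
print(pose()[0],yawnow(),env.state()["time"],env.state()["joints"])
P,im,D=look("w2",["pick","pick_collet","rack","awl","palette_knife"])
```

```text
[0.47497105 0.34602476 0.22954681] 168.26249234210425 5.0833 [ 5.10471420e-01  1.39910656e-01  1.70565001e+00 -5.25120682e-04
  1.29609937e+00 -2.42612056e+00]
pick [323.2, 214.8] 0.79 [0.4673, 0.3293, 0.1268]
pick_collet [327.0, 209.0] 0.85 [0.4641, 0.3293, 0.1122]
rack [321.5, 117.5] 0.94 [0.4554, 0.2658, 0.1132]
awl [319.2, 132.4] 0.77 [0.4589, 0.2746, 0.1248]
awl [325.7, 33.8] 0.56 [0.4443, 0.2215, 0.1367]
palette_knife [325.9, 35.1] 0.7 [0.4444, 0.2221, 0.1366]
```

View pics/w2.png

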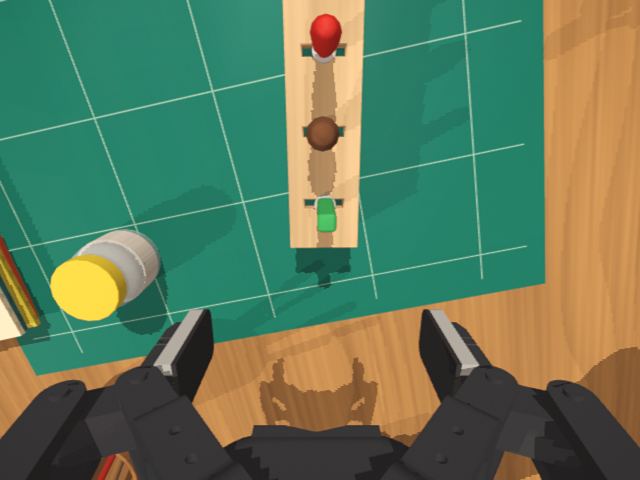

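Run:
```python
from head import *
X=cloud("w2"); P=X.reshape(-1,3)
n=lambda c,r:np.hypot(P[:,0]-c[0],P[:,1]-c[1])<r
m=n((.467,.329),.02)
h=P[m]; zt=np.nanpercentile(h[:,2],95); t=h[h[:,2]>zt-.004][:,:2].astype(np.float32); print("handle top",zt,cv2.minAreaRect(t),len(t), t.mean(0))
m=(np.abs(P[:,2]-.064)<.004)&n((.456,.27),.15); t=P[m]; print("rack z",np.median(t[:,2]),cv2.minAreaRect(t[:,:2].astype(np.float32)),len(t))
```

```text
handle top 0.3214681044729442 ((0.4675499200820923, 0.3314613401889801), (0.009730342775583267, 0.03996657952666283), 77.76880645751953) 1408 [0.45744678 0.33196765]
rack z 0.06390769397627627 ((0.456320196390152, 0.2800796329975128), (0.19475656747817993, 0.06012604013085365), 78.71864318847656) 15062
```

Run:
```python
from head import *
X=cloud("w2"); P=X.reshape(-1,3)
h=P[(np.hypot(P[:,0]-.467,P[:,1]-.330)<.025)&(P[:,2]<.16)&(P[:,2]>.075)]; zt=np.percentile(h[:,2],98)
for z in (zt-.003,):
    t=h[h[:,2]>z][:,:2].astype(np.float32); print("top",zt,cv2.minAreaRect(t),len(t),t.mean(0))
# rack x extents at slot: edges along rack x
u=np.array([np.cos(np.radians(-11.3)),np.sin(np.radians(-11.3))]); v=np.array([-u[1],u[0]])
r=P[(np.abs(P[:,2]-.064)<.002)&(np.hypot(P[:,0]-.456,P[:,1]-.27)<.15)]; a=r[:,:2]@u; b=r[:,:2]@v
print("rack u",np.percentile(a,[.5,99.5]),"v",np.percentile(b,[.2,99.8])); c=t.mean(0); print("handle u,v",c@u,c@v)
p0,r0=pose(); tgt=np.array([*( u*(np.percentile(a,[.5,99.5]).mean())+v*(c@v)),.10]); print(tgt)
plan(np.array([*tgt[:2],.18]),168.7)
```

```text
top 0.12890872195836325 ((0.4664216637611389, 0.335094153881073), (0.013204574584960938, 0.012791421264410019), 78.9288330078125) 315 [0.4663432  0.33511773]
rack u [0.36286333 0.42235358] v [0.26739621 0.46047457]
handle u,v 0.3916379456168818 0.41999950674936093
[0.46729489 0.33492756 0.1       ]
   [0.577, 0.291, 2.474] [-0.0, -0.0001, -0.0045]
   [0.576, 0.293, 2.474] [-0.0, -0.0001, -0.0045]
  rows 2
```

Run:
```python
from h import *
a=plan(np.array([.4663,.335,.19]),168.7); plan(np.array([.4663,.335,.082]),168.7,*a)
```

```text
[0.584, 0.34, 1.974] [-0.0, -0.0001, -0.0045]
   [0.583, 0.343, 1.974] [-0.0, -0.0001, -0.0045]
  rows 2
   [0.0, 0.0, 3.6] [0.0, 0.0, 0.0]
   [0.0, 0.0, 3.6] [0.0, 0.0, 0.0]
   [0.0, 0.0, 3.6] [0.0, 0.0, 0.0]
  rows 3
```

>>> play_rows([
  {"xyz": [0.58,0.34,1.97],"angular": [0,0,-0.0045],"hand": 1},
  {"xyz": [0.58,0.34,1.97],"angular": [0,0,-0.0045],"hand": 1},
  {"xyz": [0,0,3.0],"hand": 1},
  {"xyz": [0,0,3.0],"hand": 1},
  {"xyz": [0,0,2.5],"hand": 1},
  {"xyz": [0,0,2.3],"hand": 0.8},
  {"xyz": [0,0,0],"hand": 0.5},
  {"xyz": [0,0,0],"hand": 0.3},
])

```text
$.moves[2]: bad value
```

>>> play_rows([
  {"hand": 0,"xyz": [0,0,0]},
  {"hand": 0,"xyz": [0,0,0]},
  {"hand": 0,"xyz": [0,0,0]},
  {"hand": 0,"xyz": [0,0,0]},
  {"hand": 0,"xyz": [0,0,0]},
  {"hand": 0,"xyz": [0,0,0]},
], force=90)

```text
$.moves[0]: bad value
```

Every row needs all keys.

>>> play_rows([
  {"xyz": [0.58,0.34,1.97],"angular": [0,0,-0.0045],"hand": 1},
  {"xyz": [0.58,0.34,1.97],"angular": [0,0,-0.0045],"hand": 1},
  {"xyz": [0,0,3.0],"angular": [0,0,0],"hand": 1},
  {"xyz": [0,0,3.0],"angular": [0,0,0],"hand": 1},
  {"xyz": [0,0,2.5],"angular": [0,0,0],"hand": 1},
  {"xyz": [0,0,2.3],"angular": [0,0,0],"hand": 0.8},
  {"xyz": [0,0,0],"angular": [0,0,0],"hand": 0.5},
  {"xyz": [0,0,0],"angular": [0,0,0],"hand": 0.3},
])

```text
time: 6.05
eef_pos: [0.4649, 0.3349, 0.0808]
orientation: [-0.002, -0.635, 0.773, 0.0]
force: [0.8, -0.8, 0.3]
width: 0.0516
grasp_force: 0.0
```

>>> play_rows([
  {"xyz": [0,0,0],"angular": [0,0,0],"hand": 0},
  {"xyz": [0,0,0],"angular": [0,0,0],"hand": 0},
  {"xyz": [0,0,0],"angular": [0,0,0],"hand": 0},
  {"xyz": [0,0,0],"angular": [0,0,0],"hand": 0},
  {"xyz": [0,0,0],"angular": [0,0,0],"hand": 0},
  {"xyz": [0,0,0],"angular": [0,0,0],"hand": 0},
], force=90)

```text
time: 6.55
eef_pos: [0.4676, 0.3369, 0.0845]
orientation: [0.002, -0.635, 0.773, -0.0]
force: [-0.3, -0.2, 5.9]
width: 0.0126
grasp_force: 87.6
```

>>> play_rows([
  {"xyz": [0,0,0],"angular": [0,0,0],"hand": 0},
  {"xyz": [0,0,0],"angular": [0,0,0],"hand": 0},
])

```text
time: 6.72
eef_pos: [0.4676, 0.3369, 0.0845]
orientation: [0.002, -0.635, 0.773, -0.0]
force: [-1.2, -0.8, 7.1]
width: 0.0128
grasp_force: 87.6
```

Run:
```python
from h import *
s=env.state(); print(s); print(yawnow())
```

```text
{'time': 6.7167, 'joints': array([ 5.02681027e-01,  2.81175780e-01,  1.83557322e+00, -1.18192027e-04,
        1.02082477e+00, -2.44381936e+00]), 'qvel': array([ 0.0004107 ,  0.00131495,  0.00148695,  0.00217761,  0.00111315,
       -0.00195224]), 'joint_efforts': array([ 3.12422798e-02, -3.44162357e+01, -2.35431594e+01,  3.56904650e-02,
       -2.32737819e-01, -2.78279600e-03]), 'eef_pos': array([0.46760847, 0.33693274, 0.08450374]), 'orientation': array([ 1.96580392e-03, -6.34901605e-01,  7.72590391e-01, -4.19549164e-04]), 'force': array([-1.22035716, -0.81939994,  7.11147758]), 'ft_torque': array([-0.05201021,  0.06983244, -0.01433109]), 'grasp_force': 87.59246349334717, 'width': 0.012810710769474947}
168.825338728625
```

```bash
cat >> h.py <<'E'
def rows(p1,yaw1,n,p0=None,y0=None):
    import json
    p,_=pose(); p=p if p0 is None else np.array(p0); y=yawnow() if y0 is None else y0
    dy=(yaw1-y+180)%360-180; r=down(y); w=np.array([0,0,-np.radians(dy)/n]); d=(np.array(p1)-p)/n
    o=[]
    for i in range(n): o.append({"xyz":[round(v,2)+0.0 for v in (r.inv().apply(d)*100)],"angular":[0,0,round(w[2],4)]}); r=r*R.from_rotvec(w)
    for i in range(0,n,8): print(json.dumps(o[i:i+8]))
E
python3 - <<'E'
from h import *
rows([.575,-.03,.165],42,20,[.4673,.3365,.165],168.8)
E
```

```text
[{"xyz": [1.69, -0.88, 0.0], "angular": [0, 0, 0.1107]}, {"xyz": [1.59, -1.07, 0.0], "angular": [0, 0, 0.1107]}, {"xyz": [1.46, -1.23, 0.0], "angular": [0, 0, 0.1107]}, {"xyz": [1.31, -1.39, 0.0], "angular": [0, 0, 0.1107]}, {"xyz": [1.15, -1.52, 0.0], "angular": [0, 0, 0.1107]}, {"xyz": [0.98, -1.64, 0.0], "angular": [0, 0, 0.1107]}, {"xyz": [0.79, -1.74, 0.0], "angular": [0, 0, 0.1107]}, {"xyz": [0.59, -1.82, 0.0], "angular": [0, 0, 0.1107]}]
[{"xyz": [0.39, -1.87, 0.0], "angular": [0, 0, 0.1107]}, {"xyz": [0.18, -1.9, 0.0], "angular": [0, 0, 0.1107]}, {"xyz": [-0.03, -1.91, 0.0], "angular": [0, 0, 0.1107]}, {"xyz": [-0.24, -1.89, 0.0], "angular": [0, 0, 0.1107]}, {"xyz": [-0.45, -1.86, 0.0], "angular": [0, 0, 0.1107]}, {"xyz": [-0.65, -1.79, 0.0], "angular": [0, 0, 0.1107]}, {"xyz": [-0.85, -1.71, 0.0], "angular": [0, 0, 0.1107]}, {"xyz": [-1.03, -1.61, 0.0], "angular": [0, 0, 0.1107]}]
[{"xyz": [-1.2, -1.48, 0.0], "angular": [0, 0, 0.1107]}, {"xyz": [-1.36, -1.34, 0.0], "angular": [0, 0, 0.1107]}, {"xyz": [-1.5, -1.18, 0.0], "angular": [0, 0, 0.1107]}, {"xyz": [-1.62, -1.01, 0.0], "angular": [0, 0, 0.1107]}]
```

>>> play_rows([
  {"xyz": [0,0,-0.5],"angular": [0,0,0],"hand": 0},
  {"xyz": [0,0,-0.8],"angular": [0,0,0],"hand": 0},
  {"xyz": [0,0,-1.2],"angular": [0,0,0],"hand": 0},
  {"xyz": [0,0,-1.4],"angular": [0,0,0],"hand": 0},
  {"xyz": [0,0,-1.4],"angular": [0,0,0],"hand": 0},
  {"xyz": [0,0,-1.4],"angular": [0,0,0],"hand": 0},
  {"xyz": [0,0,-1.2],"angular": [0,0,0],"hand": 0},
  {"xyz": [0,0,-0.5],"angular": [0,0,0],"hand": 0},
])

```text
time: 7.38
eef_pos: [0.4672, 0.3365, 0.1691]
orientation: [0.002, -0.635, 0.773, -0.001]
force: [1.0, 0.1, 0.2]
width: 0.0129
grasp_force: 87.6
```

>>> play_rows([
  {"xyz": [1.69,-0.88,0.0],"angular": [0,0,0.1107],"hand": 0},
  {"xyz": [1.59,-1.07,0.0],"angular": [0,0,0.1107],"hand": 0},
  {"xyz": [1.46,-1.23,0.0],"angular": [0,0,0.1107],"hand": 0},
  {"xyz": [1.31,-1.39,0.0],"angular": [0,0,0.1107],"hand": 0},
  {"xyz": [1.15,-1.52,0.0],"angular": [0,0,0.1107],"hand": 0},
  {"xyz": [0.98,-1.64,0.0],"angular": [0,0,0.1107],"hand": 0},
  {"xyz": [0.79,-1.74,0.0],"angular": [0,0,0.1107],"hand": 0},
  {"xyz": [0.59,-1.82,0.0],"angular": [0,0,0.1107],"hand": 0},
])

```text
time: 8.05
eef_pos: [0.5088, 0.1883, 0.1661]
orientation: [-0.0, -0.24, 0.971, -0.0]
force: [0.1, -0.5, -1.3]
width: 0.0128
grasp_force: 87.6
```

>>> play_rows([
  {"xyz": [0.39,-1.87,0.0],"angular": [0,0,0.1107],"hand": 0},
  {"xyz": [0.18,-1.9,0.0],"angular": [0,0,0.1107],"hand": 0},
  {"xyz": [-0.03,-1.91,0.0],"angular": [0,0,0.1107],"hand": 0},
  {"xyz": [-0.24,-1.89,0.0],"angular": [0,0,0.1107],"hand": 0},
  {"xyz": [-0.45,-1.86,0.0],"angular": [0,0,0.1107],"hand": 0},
  {"xyz": [-0.65,-1.79,0.0],"angular": [0,0,0.1107],"hand": 0},
  {"xyz": [-0.85,-1.71,0.0],"angular": [0,0,0.1107],"hand": 0},
  {"xyz": [-1.03,-1.61,0.0],"angular": [0,0,0.1107],"hand": 0},
])

```text
time: 8.72
eef_pos: [0.5516, 0.0418, 0.166]
orientation: [-0.0, 0.199, 0.98, -0.0]
force: [0.1, 0.3, -0.4]
width: 0.0127
grasp_force: 87.6
```

>>> play_rows([
  {"xyz": [-1.2,-1.48,0.0],"angular": [0,0,0.1107],"hand": 0},
  {"xyz": [-1.36,-1.34,0.0],"angular": [0,0,0.1107],"hand": 0},
  {"xyz": [-1.5,-1.18,0.0],"angular": [0,0,0.1107],"hand": 0},
  {"xyz": [-1.62,-1.01,0.0],"angular": [0,0,0.1107],"hand": 0},
  {"xyz": [0,0,0],"angular": [0,0,0],"hand": 0},
  {"xyz": [0,0,0],"angular": [0,0,0],"hand": 0},
])

```text
time: 9.22
eef_pos: [0.5733, -0.0311, 0.166]
orientation: [-0.0, 0.407, 0.913, -0.0]
force: [-1.1, -0.4, -0.5]
width: 0.0128
grasp_force: 87.6
```

Run:
```python
from look import *
from head import head
s=env.state();print(pose()[0],yawnow(),s["time"],s["force"],s["joints"][5])
P,im,D=look("w3",["ring_tab","pick_collet","rim","pick"])
head("w3",(.5785,-.0337))
```

```text
[ 0.57326406 -0.03109633  0.16599984] 41.94952000277349 9.2167 [-1.05759445 -0.41850883 -0.4803732 ] -0.9087373916328292
ring_tab [322.5, 193.4] 0.72 [0.5587, -0.0059, 0.0378]
pick_collet [313.2, 330.5] 0.77 [0.5679, -0.025, 0.1945]
rim [381.6, 273.0] 0.84 [0.6374, -0.0216, 0.0406]
pick [313.3, 337.8] 0.71 [0.5679, -0.0249, 0.1993]
centre [ 0.5786 -0.0337] R 0.0659 zrim 0.0409 ntab 266
tab ang 130.0 r [0.0243 0.0407] z 0.0374 mean [ 0.5584 -0.0097  0.0374]
axis -43.4
```

View pics/w3.png

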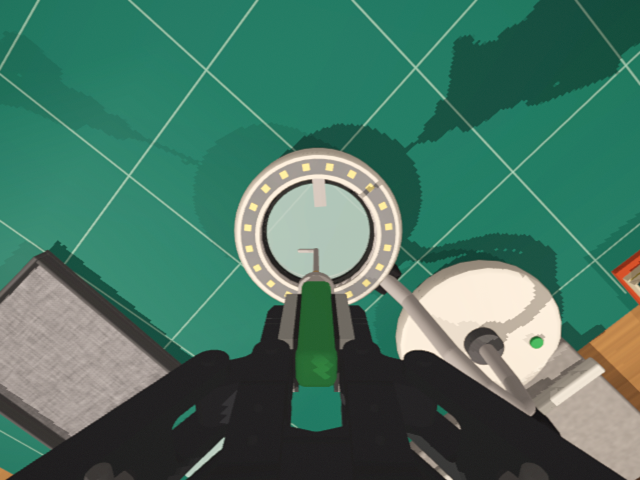

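Run:
```python
from head import *
X=cloud("w3"); p,r=pose(); im=cv2.imread("pics/w3.png")
cv2.imwrite("pics/c3.png",cv2.resize(im[160:300,240:400],(800,700)[:2],interpolation=cv2.INTER_NEAREST)[:600])
for v in range(244,282,3):
    row=[]
    for u in range(292,332,2):
        x=X[v,u]; row.append("  ." if not x[2]>.045 else "%d"%(x[2]*1e4/10))
    print(v,*row)
for (a,b) in [(slice(244,254),slice(294,314)),(slice(250,268),slice(310,322))]:
    q=X[a,b].reshape(-1,3); q=q[q[:,2]>.05]; t=r.inv().apply(q-p)*1000; print(np.median(t,0).round(1),t.min(0).round(1),t.max(0).round(1),len(t))
```

```text
244   .   .   .   .   .   .   .   .   .   .   .   .   .   .   .   .   .   .   .   .
247   .   .   .   .   .   .   .   .   .   .   .   .   .   .   .   .   .   .   .   .
250   .   .   . 92 92 91 91 90 92 92 90 94 95   .   .   .   .   .   .   .
253   .   .   .   .   .   .   .   .   .   .   . 99 100 96   .   .   .   .   .   .
256   .   .   .   .   .   .   .   .   .   .   . 106   . 102   .   .   .   .   .   .
259   .   .   .   .   .   .   .   .   .   .   . 110 110 107   .   .   .   .   .   .
262   .   .   .   .   .   .   .   .   .   .   . 114 114 112   .   .   .   .   .   .
265   .   .   .   .   .   .   .   .   .   .   . 119 119 117   .   .   .   .   .   .
268   .   .   .   .   .   .   .   .   .   .   . 124 123 122   .   .   .   .   .   .
271   .   .   .   .   .   .   .   .   .   .   . 132 131 131   .   .   .   .   .   .
274   .   .   .   .   .   .   . 145 148 147 148 147 147 148 147 147 145   .   .   .
277   .   .   .   .   . 145 147 149 148 149 150 149 149 150 149 149 149 147 146   .
280   .   .   .   . 146 149 149 149 149 149 148 148 148 149 147 149 150 149 149 147
[ 0.6 -6.8 74.4] [ -0.9 -12.   66.4] [ 1.7 -1.7 75.8] 65
[ 1.6 -0.4 57.9] [-0.4 -3.7 42.7] [ 2.4  1.4 75.6] 114
```

View pics/c3.png

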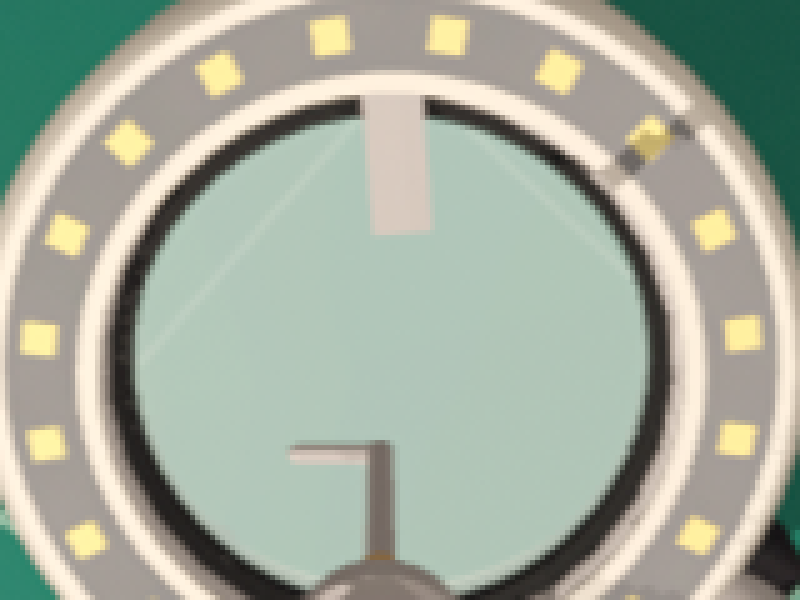

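Run:
```python
from head import *
d=np.load("pics/w3.npz"); P=(d["f"],d["cx"],d["cy"],d["T"])
q=[atz("wrist",uv,.0378,P)[:2] for uv in [(312.4,179.4),(324.8,179.4),(314.2,207),(326.4,206.6)]]
q=np.array(q);print(q.round(4)); o=(q[0]+q[1])/2; i=(q[2]+q[3])/2; a=o-i; print("axis",np.degrees(np.arctan2(a[1],a[0])),np.linalg.norm(a),np.linalg.norm(q[0]-q[1]),np.linalg.norm(q[2]-q[3]))
c=np.array([.5786,-.0337]); 
for x in(o,i): e=x-c; print(np.hypot(*e),np.degrees(np.arctan2(e[1],e[0])))
# bore edge ellipse: dark gasket pixels
im=cv2.imread("pics/w3.png"); g=cv2.cvtColor(im,cv2.COLOR_BGR2HSV)
m=((g[...,2]>225)&(g[...,1]<40)).astype(np.uint8); 
pts=np.argwhere(m[140:320,225:415]>0)[:,::-1]+[225,140]
w=np.array([atz("wrist",p,.0408,P)[:2] for p in pts]); rr=np.hypot(*(w-c).T)
k=(rr>.044)&(rr<.052); w=w[k]
s=least_squares(lambda z:np.hypot(w[:,0]-z[0],w[:,1]-z[1])-z[2],[*c,.047],loss="soft_l1",f_scale=.001); print("lip fit",s.x,k.sum())
```

```text
[[ 0.546  -0.0031]
 [ 0.5529  0.0031]
 [ 0.5611 -0.0179]
 [ 0.5678 -0.0114]]
axis 135.65072237007723 0.02101476506557865 0.009291610770477863 0.009367987152705875
0.04457737937938206 130.86566012140102
0.023700777286346873 126.62394640381596
lip fit [ 0.57866969 -0.03349772  0.04733826] 1265
```

Run:
```python
from h import *
rows([.5740,.0012,.166],45.6,2); rows([.5740,.0012,.114],45.6,4,[.5740,.0012,.166],45.6)
```

```text
[{"xyz": [1.11, 1.06, 0.0], "angular": [0, 0, -0.0308]}, {"xyz": [1.07, 1.09, 0.0], "angular": [0, 0, -0.0308]}]
[{"xyz": [0.0, 0.0, 1.3], "angular": [0, 0, -0.0]}, {"xyz": [0.0, 0.0, 1.3], "angular": [0, 0, -0.0]}, {"xyz": [0.0, 0.0, 1.3], "angular": [0, 0, -0.0]}, {"xyz": [0.0, 0.0, 1.3], "angular": [0, 0, -0.0]}]
```

>>> play_rows([
  {"xyz": [1.11,1.06,0],"angular": [0,0,-0.0308],"hand": 0},
  {"xyz": [1.07,1.09,0],"angular": [0,0,-0.0308],"hand": 0},
  {"xyz": [0,0,1.3],"angular": [0,0,0],"hand": 0},
  {"xyz": [0,0,1.3],"angular": [0,0,0],"hand": 0},
  {"xyz": [0,0,1.2],"angular": [0,0,0],"hand": 0},
  {"xyz": [0,0,0],"angular": [0,0,0],"hand": 0},
  {"xyz": [0,0,0],"angular": [0,0,0],"hand": 0},
])

```text
time: 10.05
eef_pos: [0.5727, -0.0, 0.1258]
orientation: [-0.002, 0.379, 0.925, -0.001]
force: [0.5, -0.5, -1.2]
width: 0.013
grasp_force: 87.7
```

Run:
```python
from look import *
from head import cloud
s=env.state();print(pose()[0],yawnow(),s["time"],s["force"])
P,im,D=look("w4",["ring_tab"])
cv2.imwrite("pics/c4.png",cv2.resize(im[120:280,220:420,::-1],(800,640),interpolation=cv2.INTER_CUBIC)[:600])
X=cloud("w4")
p,r=pose(); t=r.inv().apply((X.reshape(-1,3)-p))*1000; x=X.reshape(-1,3)
m=(x[:,2]>.046)&(x[:,2]<.075)&(np.hypot(t[:,0],t[:,1])<16); print(m.sum()); q=t[m]
h=q[q[:,2]>q[:,2].max()-4]; print("hook",h.min(0).round(1),h.max(0).round(1),np.median(h,0).round(1)); print("maxdepth",np.percentile(q[:,2],[50,90,98]))
b=q[q[:,2]<q[:,2].max()-6]; print("bit",b.min(0).round(1),b.max(0).round(1),np.median(b,0).round(1))
```

```text
[ 5.72713262e-01 -3.91617509e-05  1.25799809e-01] 45.46173397281838 10.05 [ 0.49578111 -0.45926066 -1.23964695]
ring_tab [290.9, 239.6] 0.78 [0.5581, -0.0082, 0.0374]
ring_tab [327.2, 282.5] 0.24 [0.5726, 0.0091, 0.1098]
146
hook [  1.9 -12.3  74.4] [ 5.3  1.1 77.8] [ 3.5 -6.5 76.3]
maxdepth [74.45318758 76.90443905 77.46050667]
bit [ 3.1 -2.  52.9] [ 5.2  1.1 71.6] [ 4.6 -0.7 61.9]
```

View pics/c4.png

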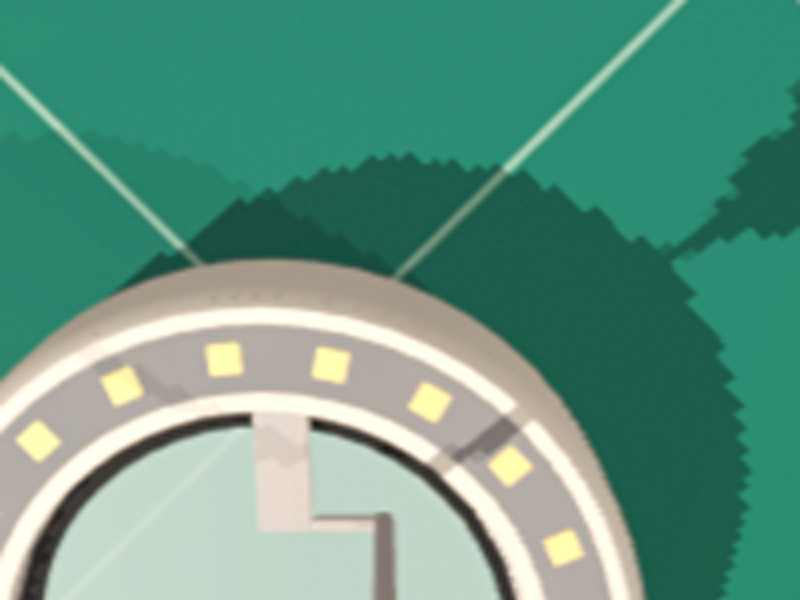

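Run:
```python
from head import *
p,r=pose(); print(p,yawnow(),env.state()["time"])
d=np.load("pics/w4.npz"); P=(d["f"],d["cx"],d["cy"],d["T"]); M=r.as_matrix()
print("cam in tool now",(M.T@(d["T"][:3,3]-p)).round(4))
f=lambda u,v,z:atz("wrist",(220+u/4,120+v/4),z,P)[:2]
q=np.array([f(252,415,.0378),f(311,415,.0378),f(259,530,.0378),f(310,527,.0378)]); o=(q[0]+q[1])/2;i=(q[2]+q[3])/2;a=(o-i); print("tab",o,i,np.degrees(np.arctan2(a[1],a[0])),np.linalg.norm(q[2]-q[3]))
a/=np.linalg.norm(a); n=np.array([-a[1],a[0]])
for nm,u,v in (("tip",312,521),("heel",390,521)):
    for z in (.049,.051,.053): w=f(u,v,z); print(nm,z,w.round(4),"along",((w-i)@a).round(4),"across",((w-i)@n).round(4))
X=cloud("w4"); 
for u in range(296,320,2): print(u,X[250,u].round(4), ((X[250,u][:2]-i)@a).round(4),((X[250,u][:2]-i)@n).round(4))
```

```text
[ 5.74444182e-01 -2.58634477e-04  1.27870103e-01] 45.45402385702513 10.15
cam in tool now [ 0.0811  0.0002 -0.1407]
tab [ 5.50016970e-01 -3.84015257e-04] [ 0.56434116 -0.01437832] 135.6674162519266 0.008713709055697879
tip 0.049 [ 0.5643 -0.0068] along 0.0053 across -0.0053
tip 0.051 [ 0.5638 -0.0062] along 0.0061 across -0.0055
tip 0.053 [ 0.5634 -0.0057] along 0.0068 across -0.0056
heel 0.049 [0.5731 0.0022] along 0.0053 across -0.018
heel 0.051 [0.5726 0.0027] along 0.006 across -0.018
heel 0.053 [0.5721 0.0032] along 0.0067 across -0.0179
296 [ 0.5659 -0.0113  0.0364] 0.001 -0.0033
298 [ 0.5637 -0.0061  0.0512] 0.0063 -0.0055
300 [ 0.5644 -0.005   0.0518] 0.0065 -0.0068
302 [ 0.5655 -0.0043  0.0508] 0.0062 -0.008
304 [ 0.5666 -0.0036  0.0503] 0.006 -0.0093
306 [ 0.567  -0.0021  0.0525] 0.0067 -0.0106
308 [ 0.5681 -0.0015  0.0514] 0.0063 -0.0119
310 [ 5.688e-01 -3.000e-04  5.240e-02] 0.0067 -0.0132
312 [5.701e-01 2.000e-04 5.070e-02] 0.0061 -0.0144
314 [0.57   0.0021 0.0545] 0.0074 -0.0157
316 [0.5707 0.0032 0.0554] 0.0078 -0.017
318 [ 0.5781 -0.0022  0.0299] -0.0013 -0.0183
```

>>> play_rows([
  {"xyz": [0,0,0.6],"angular": [0,0,0],"hand": 0},
  {"xyz": [0,0,0.6],"angular": [0,0,0],"hand": 0},
  {"xyz": [0,0,0.4],"angular": [0,0,0],"hand": 0},
  {"xyz": [0,0,0],"angular": [0,0,0],"hand": 0},
  {"xyz": [0,0,0],"angular": [0,0,0],"hand": 0},
  {"xyz": [0,0,0],"angular": [0,0,0],"hand": 0},
])

```text
time: 10.65
eef_pos: [0.5745, 0.0002, 0.1121]
orientation: [0.0, 0.379, 0.926, 0.0]
force: [-0.0, -0.1, -0.0]
width: 0.0128
grasp_force: 87.7
```

>>> play_rows([
  {"xyz": [0,0,0.1],"angular": [0,0,0],"hand": 0},
  {"xyz": [0,0,0.1],"angular": [0,0,0],"hand": 0},
  {"xyz": [0,0,0],"angular": [0,0,0],"hand": 0},
  {"xyz": [0,0,0],"angular": [0,0,0],"hand": 0},
])

```text
time: 10.98
eef_pos: [0.5744, 0.0003, 0.1101]
orientation: [0.0, 0.379, 0.926, 0.0]
force: [0.5, -0.7, -0.8]
width: 0.0127
grasp_force: 87.7
```

>>> play_rows([
  {"xyz": [0,0,0.05],"angular": [0,0,0],"hand": 0},
  {"xyz": [0,0,0.05],"angular": [0,0,0],"hand": 0},
  {"xyz": [0,0,0],"angular": [0,0,0],"hand": 0},
])

```text
time: 11.23
eef_pos: [0.5744, 0.0002, 0.109]
orientation: [-0.0, 0.379, 0.926, -0.0]
force: [-0.1, -0.2, 0.0]
width: 0.0131
grasp_force: 87.7
```

>>> play_rows([
  {"xyz": [0,0,0.05],"angular": [0,0,0],"hand": 0},
  {"xyz": [0,0,0],"angular": [0,0,0],"hand": 0},
  {"xyz": [0,0,0],"angular": [0,0,0],"hand": 0},
])

```text
time: 11.48
eef_pos: [0.5744, 0.0002, 0.1085]
orientation: [-0.0, 0.379, 0.926, -0.0]
force: [-0.7, 0.5, -0.5]
width: 0.0126
grasp_force: 87.7
```

>>> play_rows([
  {"xyz": [0,0,0.04],"angular": [0,0,0],"hand": 0},
  {"xyz": [0,0,0],"angular": [0,0,0],"hand": 0},
  {"xyz": [0,0,0],"angular": [0,0,0],"hand": 0},
])

```text
time: 11.73
eef_pos: [0.5744, 0.0002, 0.1082]
orientation: [-0.0, 0.379, 0.926, -0.0]
force: [0.2, 0.3, -0.7]
width: 0.0132
grasp_force: 87.7
```

>>> play_rows([
  {"xyz": [0,0,0.04],"angular": [0,0,0],"hand": 0},
  {"xyz": [0,0,0],"angular": [0,0,0],"hand": 0},
  {"xyz": [0,0,0],"angular": [0,0,0],"hand": 0},
])

```text
time: 11.98
eef_pos: [0.5744, 0.0002, 0.1078]
orientation: [-0.0, 0.379, 0.926, -0.0]
force: [1.0, 0.3, -0.5]
width: 0.0129
grasp_force: 87.7
```

>>> play_rows([
  {"xyz": [0,0,0.03],"angular": [0,0,0],"hand": 0},
  {"xyz": [0,0,0],"angular": [0,0,0],"hand": 0},
  {"xyz": [0,0,0],"angular": [0,0,0],"hand": 0},
])

```text
time: 12.23
eef_pos: [0.5744, 0.0002, 0.1075]
orientation: [-0.0, 0.379, 0.926, 0.0]
force: [0.1, -0.1, -0.5]
width: 0.0128
grasp_force: 87.7
```

>>> play_rows([
  {"xyz": [0,0,0.03],"angular": [0,0,0],"hand": 0},
  {"xyz": [0,0,0],"angular": [0,0,0],"hand": 0},
  {"xyz": [0,0,0],"angular": [0,0,0],"hand": 0},
])

```text
time: 12.48
eef_pos: [0.5744, 0.0002, 0.1072]
orientation: [-0.0, 0.379, 0.926, -0.0]
force: [0.3, -0.0, -0.7]
width: 0.013
grasp_force: 87.7
```

>>> play_rows([
  {"xyz": [0,0,0.03],"angular": [0,0,0],"hand": 0},
  {"xyz": [0,0,0],"angular": [0,0,0],"hand": 0},
  {"xyz": [0,0,0],"angular": [0,0,0],"hand": 0},
])

```text
time: 12.73
eef_pos: [0.5744, 0.0002, 0.1069]
orientation: [-0.0, 0.379, 0.926, 0.0]
force: [0.7, 0.5, -0.1]
width: 0.0127
grasp_force: 87.7
```

>>> play_rows([
  {"xyz": [0,0,0.03],"angular": [0,0,0],"hand": 0},
  {"xyz": [0,0,0],"angular": [0,0,0],"hand": 0},
  {"xyz": [0,0,0],"angular": [0,0,0],"hand": 0},
])

```text
time: 12.98
eef_pos: [0.5745, 0.0002, 0.1067]
orientation: [0.0, 0.379, 0.926, 0.0]
force: [0.3, -0.0, -0.3]
width: 0.0127
grasp_force: 87.7
```

>>> play_rows([
  {"xyz": [0,0,0.03],"angular": [0,0,0],"hand": 0},
  {"xyz": [0,0,0],"angular": [0,0,0],"hand": 0},
  {"xyz": [0,0,0],"angular": [0,0,0],"hand": 0},
])

```text
time: 13.23
eef_pos: [0.5745, 0.0002, 0.1065]
orientation: [0.0, 0.379, 0.926, 0.0]
force: [-0.7, 0.4, 0.2]
width: 0.0128
grasp_force: 87.7
```

>>> play_rows([
  {"xyz": [0,0,0.03],"angular": [0,0,0],"hand": 0},
  {"xyz": [0,0,0],"angular": [0,0,0],"hand": 0},
  {"xyz": [0,0,0],"angular": [0,0,0],"hand": 0},
])

```text
time: 13.48
eef_pos: [0.5746, 0.0002, 0.1063]
orientation: [0.0, 0.379, 0.926, 0.0]
force: [-0.7, -0.5, 1.2]
width: 0.0127
grasp_force: 87.8
```

>>> play_rows([
  {"xyz": [0,0,-0.17],"angular": [0,0,0],"hand": 0},
  {"xyz": [0,0,0],"angular": [0,0,0],"hand": 0},
  {"xyz": [0.18,0,0],"angular": [0,0,0],"hand": 0},
  {"xyz": [0.18,0,0],"angular": [0,0,0],"hand": 0},
  {"xyz": [0,-0.15,0],"angular": [0,0,0],"hand": 0},
  {"xyz": [0,-0.15,0],"angular": [0,0,0],"hand": 0},
  {"xyz": [0,-0.15,0],"angular": [0,0,0],"hand": 0},
  {"xyz": [0,0,0],"angular": [0,0,0],"hand": 0},
])

```text
time: 14.15
eef_pos: [0.5684, -0.0007, 0.1076]
orientation: [-0.0, 0.379, 0.925, -0.0]
force: [0.2, 0.8, -0.3]
width: 0.0127
grasp_force: 87.7
```

>>> play_rows([
  {"xyz": [0,-0.15,0],"angular": [0,0,0],"hand": 0},
  {"xyz": [0,-0.15,0],"angular": [0,0,0],"hand": 0},
  {"xyz": [0,-0.1,0],"angular": [0,0,0],"hand": 0},
  {"xyz": [0,-0.1,0],"angular": [0,0,0],"hand": 0},
  {"xyz": [0,0,0],"angular": [0,0,0],"hand": 0},
  {"xyz": [0,0,0],"angular": [0,0,0],"hand": 0},
])

```text
time: 14.65
eef_pos: [0.5652, -0.0041, 0.1077]
orientation: [0.0, 0.379, 0.925, 0.0]
force: [0.5, -0.2, 0.1]
width: 0.0127
grasp_force: 87.7
```

Run:
```python
from look import *
s=env.state();print(pose()[0],yawnow(),s["time"],s["force"])
P,im,D=look("w5",["ring_tab"])
print(pose()[0])
cv2.imwrite("pics/c5.png",cv2.resize(im[180:300,240:400,::-1],(800,600),interpolation=cv2.INTER_CUBIC))
```

```text
[ 0.56518858 -0.00410691  0.10772153] 45.48339274103158 14.65 [ 0.4741025  -0.16921035  0.06123474]
ring_tab [300.6, 251.3] 0.93 [0.5572, -0.0082, 0.0378]
ring_tab [336.2, 291.5] 0.51 [0.5962, -0.0139, 0.0299]
[ 0.56524512 -0.00402338  0.10771865]
```

View pics/c5.png

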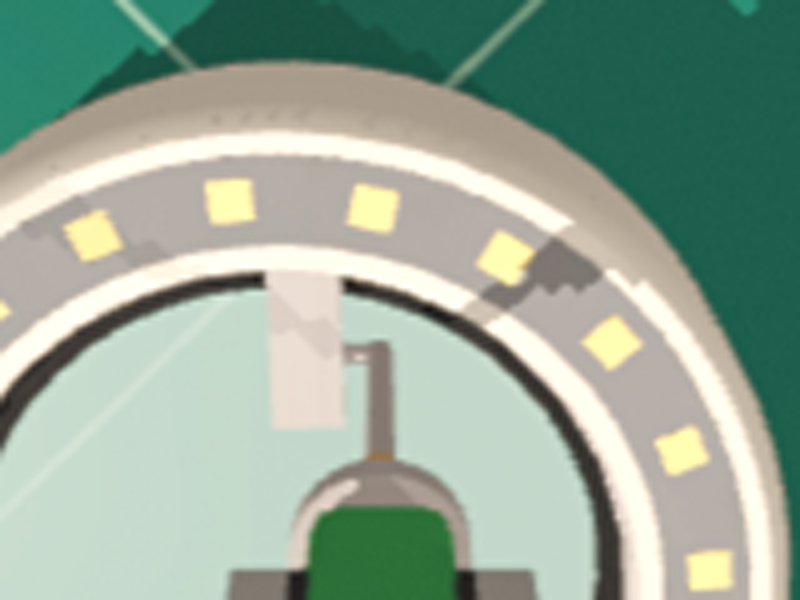

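>>> play_rows([
  {"xyz": [0,-0.11,0],"angular": [0,0,0],"hand": 0},
  {"xyz": [0,-0.11,0],"angular": [0,0,0],"hand": 0},
  {"xyz": [0,0,0],"angular": [0,0,0],"hand": 0},
  {"xyz": [0,0,-0.1],"angular": [0,0,0],"hand": 0},
  {"xyz": [0,0,-0.05],"angular": [0,0,0],"hand": 0},
  {"xyz": [0,0,0],"angular": [0,0,0],"hand": 0},
])

```text
time: 15.25
eef_pos: [0.5633, -0.0056, 0.1087]
orientation: [-0.0, 0.379, 0.926, -0.0]
force: [0.2, -0.5, -3.4]
width: 0.0128
grasp_force: 87.6
```

>>> play_rows([
  {"xyz": [0,0,-0.05],"angular": [0,0,0],"hand": 0},
  {"xyz": [0,0,-0.05],"angular": [0,0,0],"hand": 0},
  {"xyz": [0,0,0],"angular": [0,0,0],"hand": 0},
  {"xyz": [0,0,0],"angular": [0,0,0],"hand": 0},
])

```text
time: 15.58
eef_pos: [0.5631, -0.0056, 0.1093]
orientation: [-0.001, 0.379, 0.926, -0.0]
force: [1.7, -0.5, -8.4]
width: 0.0127
grasp_force: 87.6
```

>>> play_rows([
  {"xyz": [0,0,-0.05],"angular": [0,0,0],"hand": 0},
  {"xyz": [0,0,-0.03],"angular": [0,0,0],"hand": 0},
  {"xyz": [0,0,0],"angular": [0,0,0],"hand": 0},
  {"xyz": [0,0,0],"angular": [0,0,0],"hand": 0},
])

```text
time: 15.92
eef_pos: [0.5632, -0.0059, 0.1103]
orientation: [-0.0, 0.379, 0.926, -0.001]
force: [1.9, -2.8, -11.7]
width: 0.0124
grasp_force: 87.6
```

>>> play_rows([
  {"xyz": [0,0,-0.04],"angular": [0,0,0],"hand": 0},
  {"xyz": [0,0,0],"angular": [0,0,0],"hand": 0},
  {"xyz": [0,0,0],"angular": [0,0,0],"hand": 0},
])

```text
time: 16.17
eef_pos: [0.5632, -0.0059, 0.1107]
orientation: [-0.0, 0.379, 0.926, -0.0]
force: [2.4, -3.4, -14.8]
width: 0.0132
grasp_force: 87.6
```

>>> play_rows([
  {"xyz": [-0.04,0,-0.03],"angular": [0,0,0],"hand": 0},
  {"xyz": [-0.04,0,0],"angular": [0,0,0],"hand": 0},
  {"xyz": [0,0,0],"angular": [0,0,0],"hand": 0},
])

```text
time: 16.42
eef_pos: [0.5643, -0.006, 0.1125]
orientation: [-0.0, 0.379, 0.925, 0.0]
force: [-0.8, -0.5, -2.9]
width: 0.0128
grasp_force: 88.9
```

>>> play_rows([
  {"xyz": [-0.04,0,-0.03],"angular": [0,0,0],"hand": 0},
  {"xyz": [0,0,0],"angular": [0,0,0],"hand": 0},
  {"xyz": [0,0,0],"angular": [0,0,0],"hand": 0},
])

```text
time: 16.67
eef_pos: [0.5658, -0.0058, 0.114]
orientation: [0.001, 0.379, 0.925, 0.001]
force: [-0.1, 1.4, -2.5]
width: 0.013
grasp_force: 89.2
```

Run:
```python
from look import *
from head import *
P,im,D=look("w6",["ring_tab"])
s=env.state();print(pose()[0],yawnow(),s["time"],s["force"],s["ft_torque"])
cv2.imwrite("pics/c6.png",cv2.resize(im[180:300,240:400,::-1],(800,600),interpolation=cv2.INTER_CUBIC))
X=cloud("w6")
for v in range(226,268,4): print(v,[int(X[v,u,2]*1e4) if X[v,u,2]==X[v,u,2] else -1 for u in range(288,320,3)])
```

```text
ring_tab [301.5, 239.3] 0.62 [0.553, -0.004, 0.0431]
[ 0.56579984 -0.00612857  0.1135885 ] 45.49670506344422 16.7667 [-0.23263536  0.71863429 -1.16635764] [ 0.08483964  0.03202635 -0.0170441 ]
226 [437, 436, 430, 411, 400, 399, 407, 402, 402, 404, 410]
230 [440, 449, 439, 441, 433, 442, 443, 435, 430, 428, 425]
234 [292, 433, 445, 444, 439, 441, 301, 303, 308, 436, 432]
238 [291, 431, 436, 429, 432, 434, 291, 299, 298, 296, 285]
242 [295, 430, 436, 414, 439, 440, 296, 291, 289, 292, 295]
246 [297, 432, 432, 417, 426, 427, 292, 289, 298, 296, 302]
250 [300, 428, 429, 421, 417, 423, 396, 394, 398, 429, 296]
254 [302, 432, 427, -1, 426, 421, 294, 301, 299, 496, 472]
258 [300, 428, 423, 421, 430, 412, 294, 289, 297, 582, 538]
262 [299, 305, 412, 411, 406, 419, 299, 303, 298, 637, 598]
266 [299, 288, 297, 292, 308, 299, 300, 302, 302, 693, 668]
```

View pics/c6.png

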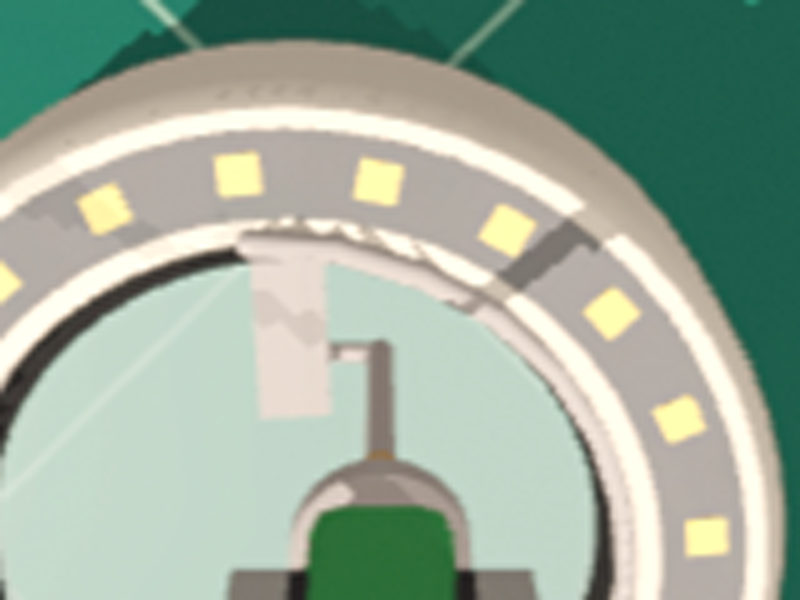

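>>> play_rows([
  {"xyz": [0,0,0.06],"angular": [0,0,0],"hand": 0},
  {"xyz": [0,0,0.06],"angular": [0,0,0],"hand": 0},
  {"xyz": [0,0,0.08],"angular": [0,0,0],"hand": 0},
  {"xyz": [0,0,0],"angular": [0,0,0],"hand": 0},
  {"xyz": [0,0,0],"angular": [0,0,0],"hand": 0},
])

```text
time: 17.18
eef_pos: [0.5647, -0.0065, 0.1101]
orientation: [0.0, 0.379, 0.926, 0.0]
force: [0.7, -0.7, -0.7]
width: 0.0129
grasp_force: 89.3
```

Run:
```python
from look import *
from head import *
P,im,D=look("w7",["ring_tab"])
s=env.state();print(pose()[0],yawnow(),s["time"],s["force"])
save(im,"w7.png")
X=cloud("w7")
for v in range(222,268,4): print(v,[int(X[v,u,2]*1e4) if X[v,u,2]==X[v,u,2] else -1 for u in range(288,320,3)])
```

```text
ring_tab [303.3, 241.2] 0.82 [0.5526, -0.004, 0.043]
[ 0.56460988 -0.0065143   0.11003711] 45.49035788300742 17.2833 [ 0.04166436 -0.4898186   0.39156751]
222 [415, 407, 403, 422, 404, 416, 405, 410, 402, 408, 412]
226 [412, 403, 410, 416, 406, 414, 410, 401, 401, 406, 408]
230 [403, 436, 430, 434, 437, 434, 438, 431, 430, 414, 406]
234 [352, 335, 439, 437, 424, 430, 429, 428, 432, 426, 421]
238 [308, 288, 421, 428, 439, 426, 432, 305, 298, 300, 301]
242 [294, 301, 426, 417, 421, 423, 421, 294, 301, 302, 298]
246 [291, 295, 427, 429, 417, 424, 424, 300, 294, 298, 297]
250 [310, 302, 420, 432, 417, 429, 423, 367, 354, 397, 302]
254 [297, 301, 412, 417, 429, 417, 431, 294, 288, -1, 421]
258 [295, 298, 409, 423, 421, 419, 418, 287, 296, 528, 495]
262 [301, 291, 415, 413, 418, 413, 416, 289, 305, 607, 557]
266 [287, 314, 295, 304, 288, 307, 298, 296, 295, 651, 631]
```

>>> play_rows([
  {"xyz": [0,0.2,0],"angular": [0,0,0],"hand": 0},
  {"xyz": [0,0.3,0],"angular": [0,0,0],"hand": 0},
  {"xyz": [0,0.4,0],"angular": [0,0,0],"hand": 0},
  {"xyz": [0,0,0],"angular": [0,0,0],"hand": 0},
  {"xyz": [0,0,-0.5],"angular": [0,0,0],"hand": 0},
  {"xyz": [0,0,-1.5],"angular": [0,0,0],"hand": 0},
  {"xyz": [0,0,-2],"angular": [0,0,0],"hand": 0},
  {"xyz": [0,0,-2],"angular": [0,0,0],"hand": 0},
])

```text
time: 17.95
eef_pos: [0.5702, 0.0001, 0.1702]
orientation: [-0.001, 0.379, 0.926, -0.0]
force: [0.6, -0.3, 0.1]
width: 0.0131
grasp_force: 89.3
```

Run:
```python
from h import *
print(pose()[0],yawnow()); p=pose()[0]; p[2]=.17
rows([.4675,.3367,.17],168.8,19,p)
```

```text
[5.70156873e-01 7.44962808e-05 1.70236612e-01] 45.4977289854763
[{"xyz": [1.63, 0.88, 0.0], "angular": [0, 0, -0.1133]}, {"xyz": [1.52, 1.06, 0.0], "angular": [0, 0, -0.1133]}, {"xyz": [1.39, 1.23, 0.0], "angular": [0, 0, -0.1133]}, {"xyz": [1.24, 1.38, 0.0], "angular": [0, 0, -0.1133]}, {"xyz": [1.08, 1.51, 0.0], "angular": [0, 0, -0.1133]}, {"xyz": [0.9, 1.62, 0.0], "angular": [0, 0, -0.1133]}, {"xyz": [0.71, 1.71, 0.0], "angular": [0, 0, -0.1133]}, {"xyz": [0.51, 1.78, 0.0], "angular": [0, 0, -0.1133]}]
[{"xyz": [0.31, 1.83, 0.0], "angular": [0, 0, -0.1133]}, {"xyz": [0.1, 1.85, 0.0], "angular": [0, 0, -0.1133]}, {"xyz": [-0.11, 1.85, 0.0], "angular": [0, 0, -0.1133]}, {"xyz": [-0.32, 1.82, 0.0], "angular": [0, 0, -0.1133]}, {"xyz": [-0.52, 1.78, 0.0], "angular": [0, 0, -0.1133]}, {"xyz": [-0.72, 1.71, 0.0], "angular": [0, 0, -0.1133]}, {"xyz": [-0.91, 1.61, 0.0], "angular": [0, 0, -0.1133]}, {"xyz": [-1.09, 1.5, 0.0], "angular": [0, 0, -0.1133]}]
[{"xyz": [-1.25, 1.37, 0.0], "angular": [0, 0, -0.1133]}, {"xyz": [-1.39, 1.22, 0.0], "angular": [0, 0, -0.1133]}, {"xyz": [-1.52, 1.05, 0.0], "angular": [0, 0, -0.1133]}]
```

>>> play_rows([
  {"xyz": [1.63,0.88,0],"angular": [0,0,-0.1133],"hand": 0},
  {"xyz": [1.52,1.06,0],"angular": [0,0,-0.1133],"hand": 0},
  {"xyz": [1.39,1.23,0],"angular": [0,0,-0.1133],"hand": 0},
  {"xyz": [1.24,1.38,0],"angular": [0,0,-0.1133],"hand": 0},
  {"xyz": [1.08,1.51,0],"angular": [0,0,-0.1133],"hand": 0},
  {"xyz": [0.9,1.62,0],"angular": [0,0,-0.1133],"hand": 0},
  {"xyz": [0.71,1.71,0],"angular": [0,0,-0.1133],"hand": 0},
  {"xyz": [0.51,1.78,0],"angular": [0,0,-0.1133],"hand": 0},
])

```text
time: 18.62
eef_pos: [0.5272, 0.1426, 0.1705]
orientation: [0.0, -0.068, 0.998, -0.0]
force: [-0.1, -0.0, 0.0]
width: 0.0125
grasp_force: 89.4
```

>>> play_rows([
  {"xyz": [0.31,1.83,0],"angular": [0,0,-0.1133],"hand": 0},
  {"xyz": [0.1,1.85,0],"angular": [0,0,-0.1133],"hand": 0},
  {"xyz": [-0.11,1.85,0],"angular": [0,0,-0.1133],"hand": 0},
  {"xyz": [-0.32,1.82,0],"angular": [0,0,-0.1133],"hand": 0},
  {"xyz": [-0.52,1.78,0],"angular": [0,0,-0.1133],"hand": 0},
  {"xyz": [-0.72,1.71,0],"angular": [0,0,-0.1133],"hand": 0},
  {"xyz": [-0.91,1.61,0],"angular": [0,0,-0.1133],"hand": 0},
  {"xyz": [-1.09,1.5,0],"angular": [0,0,-0.1133],"hand": 0},
])

```text
time: 19.28
eef_pos: [0.4838, 0.2844, 0.1704]
orientation: [0.0, -0.498, 0.867, -0.0]
force: [-0.3, -0.3, -0.1]
width: 0.0126
grasp_force: 89.4
```

>>> play_rows([
  {"xyz": [-1.25,1.37,0],"angular": [0,0,-0.1133],"hand": 0},
  {"xyz": [-1.39,1.22,0],"angular": [0,0,-0.1133],"hand": 0},
  {"xyz": [-1.52,1.05,0],"angular": [0,0,-0.1133],"hand": 0},
  {"xyz": [0,0,0],"angular": [0,0,0],"hand": 0},
  {"xyz": [0,0,0],"angular": [0,0,0],"hand": 0},
  {"xyz": [0,0,0],"angular": [0,0,0],"hand": 0},
])

```text
time: 19.78
eef_pos: [0.468, 0.3362, 0.1701]
orientation: [-0.0, -0.634, 0.773, -0.0]
force: [0.2, -0.2, -0.5]
width: 0.0127
grasp_force: 89.4
```

Run:
```python
from look import *
P,im,D=look("w8",["rack","pick_collet"])
from head import *
p,r=pose(); print(p,yawnow(),env.state()["time"],r.as_euler("xyz"))
X=cloud("w8"); Q=X.reshape(-1,3); t=r.inv().apply(Q-p)*1000
m=(np.hypot(t[:,0],t[:,1])<16)&(t[:,2]>45)&(t[:,2]<80)&(Q[:,2]>.08)&(Q[:,2]<.13); q=t[m]
h=q[q[:,2]>72]; print("hook",h.min(0).round(1),h.max(0).round(1),np.median(h,0).round(1)); b=q[q[:,2]<70]; print("bit",np.median(b,0).round(1),len(b))
u=np.array([np.cos(np.radians(-11.3)),np.sin(np.radians(-11.3))]); v=np.array([-u[1],u[0]])
k=(np.abs(Q[:,2]-.064)<.002)&(np.hypot(Q[:,0]-.456,Q[:,1]-.27)<.15); s=Q[k]
print("rack u",np.percentile(s[:,:2]@u,[.5,99.5]),"v",np.percentile(s[:,:2]@v,99.8),"pick uv",p[:2]@u,p[:2]@v)
rows([.4675,.3367,.17],168.8,1)
```

```text
rack [319.4, 133.2] 0.91 [0.4525, 0.2651, 0.0639]
rack [313.2, 328.5] 0.7 [0.4684, 0.3277, 0.1973]
pick_collet [313.7, 328.1] 0.58 [0.4682, 0.3276, 0.1973]
[0.46818307 0.33579981 0.1700222 ] 168.73187382826805 19.9333 [-3.14154134e+00 -3.40832066e-04 -1.76746225e+00]
hook [ -0.1 -12.9  72.2] [ 3.2  0.6 75.7] [ 1.7 -7.1 74. ]
bit [ 2.7 -0.7 56.8] 89
rack u [0.36289434 0.42239511] v 0.45947789641727793 pick uv 0.3933085056852004 0.42102887974552333
[{"xyz": [-0.07, 0.08, 0.0], "angular": [0, 0, -0.0012]}]
```

>>> play_rows([
  {"xyz": [-0.07,0.08,0],"angular": [0,0,0],"hand": 0},
  {"xyz": [0,0,1.5],"angular": [0,0,0],"hand": 0},
  {"xyz": [0,0,1.0],"angular": [0,0,0],"hand": 0},
  {"xyz": [0,0,0],"angular": [0,0,0],"hand": 0},
  {"xyz": [0,0,0],"angular": [0,0,0],"hand": 0},
])

```text
time: 20.35
eef_pos: [0.4664, 0.3367, 0.1437]
orientation: [-0.001, -0.635, 0.773, 0.0]
force: [0.2, -0.3, -0.8]
width: 0.0127
grasp_force: 89.4
```

>>> play_rows([
  {"xyz": [0,0,0.5],"angular": [0,0,0],"hand": 0},
  {"xyz": [0,0,0.5],"angular": [0,0,0],"hand": 0},
  {"xyz": [0,0,0],"angular": [0,0,0],"hand": 0},
])

```text
time: 20.6
eef_pos: [0.4668, 0.3372, 0.1341]
orientation: [-0.001, -0.635, 0.773, 0.0]
force: [-0.5, 1.1, -0.3]
width: 0.0128
grasp_force: 89.4
```

>>> play_rows([
  {"xyz": [0,0,0.8],"angular": [0,0,0],"hand": 0},
  {"xyz": [0,0,0.8],"angular": [0,0,0],"hand": 0},
  {"xyz": [0,0,0.8],"angular": [0,0,0],"hand": 0},
  {"xyz": [0,0,0],"angular": [0,0,0],"hand": 0},
])

```text
time: 20.93
eef_pos: [0.4655, 0.3365, 0.1083]
orientation: [-0.002, -0.635, 0.773, 0.0]
force: [-1.0, 0.1, -0.2]
width: 0.0126
grasp_force: 89.4
```

>>> play_rows([
  {"xyz": [0,0,0.8],"angular": [0,0,0],"hand": 0},
  {"xyz": [0,0,0.8],"angular": [0,0,0],"hand": 0},
  {"xyz": [0,0,0.5],"angular": [0,0,0],"hand": 0},
  {"xyz": [0,0,0],"angular": [0,0,0],"hand": 0},
  {"xyz": [0,0,0],"angular": [0,0,0],"hand": 0},
])

```text
time: 21.35
eef_pos: [0.4668, 0.3373, 0.0893]
orientation: [-0.001, -0.635, 0.773, 0.0]
force: [0.4, -1.0, -0.4]
width: 0.0127
grasp_force: 89.5
```

>>> play_rows([
  {"xyz": [0,0,0.2],"angular": [0,0,0],"hand": 0},
  {"xyz": [0,0,0.15],"angular": [0,0,0],"hand": 0},
  {"xyz": [0,0,0.1],"angular": [0,0,0],"hand": 0},
  {"xyz": [0,0,0],"angular": [0,0,0],"hand": 0},
  {"xyz": [0,0,0],"angular": [0,0,0],"hand": 0},
])

```text
time: 21.77
eef_pos: [0.4673, 0.3375, 0.0856]
orientation: [0.0, -0.635, 0.773, -0.0]
force: [0.5, -0.2, -0.6]
width: 0.0125
grasp_force: 89.5
```

Run:
```python
from h import *
s=env.state(); print(s["eef_pos"],s["force"],s["ft_torque"],yawnow())
```

```text
[0.46730334 0.33752529 0.08560345] [ 0.46516162 -0.23140869 -0.56768585] [-0.03531164  0.03616405 -0.03064779] 168.83371467593423
```

>>> play_rows([
  {"xyz": [0,0,0.06],"angular": [0,0,0],"hand": 0},
  {"xyz": [0,0,0.04],"angular": [0,0,0],"hand": 0},
  {"xyz": [0,0,0],"angular": [0,0,0],"hand": 0},
])

```text
time: 22.02
eef_pos: [0.4673, 0.3376, 0.0846]
orientation: [0.0, -0.635, 0.773, -0.0]
force: [0.1, -0.4, -0.1]
width: 0.0127
grasp_force: 89.5
```

>>> play_rows([
  {"xyz": [0,0,0.05],"angular": [0,0,0],"hand": 0},
  {"xyz": [0,0,0],"angular": [0,0,0],"hand": 0},
  {"xyz": [0,0,0],"angular": [0,0,0],"hand": 0},
])

```text
time: 22.27
eef_pos: [0.4674, 0.3376, 0.0846]
orientation: [0.0, -0.635, 0.773, -0.0]
force: [-1.0, -0.8, 3.0]
width: 0.0129
grasp_force: 89.9
```

>>> play_rows([
  {"xyz": [0,0,0],"angular": [0,0,0],"hand": 0.3},
  {"xyz": [0,0,0],"angular": [0,0,0],"hand": 0.5},
  {"xyz": [0,0,0],"angular": [0,0,0],"hand": 0.6},
  {"xyz": [0,0,0],"angular": [0,0,0],"hand": 0.6},
  {"xyz": [0,0,-1.5],"angular": [0,0,0],"hand": 0.6},
  {"xyz": [0,0,-3],"angular": [0,0,0],"hand": 0.6},
  {"xyz": [0,0,-3],"angular": [0,0,0],"hand": 0.6},
  {"xyz": [0,0,-3],"angular": [0,0,0],"hand": 0.6},
], force=40)

```text
time: 22.93
eef_pos: [0.4667, 0.3371, 0.1894]
orientation: [-0.001, -0.635, 0.773, 0.0]
force: [-0.0, 0.0, 0.4]
width: 0.0513
grasp_force: 0.0
```

Run:
```python
from look import *
P,im,D=look("w9",["pick","rack"])
from head import *
Q=cloud("w9").reshape(-1,3); print(pose()[0],env.state()["time"])
h=Q[(np.hypot(Q[:,0]-.467,Q[:,1]-.335)<.025)&(Q[:,2]<.15)&(Q[:,2]>.075)]; zt=np.percentile(h[:,2],98)
t=h[h[:,2]>zt-.003][:,:2].astype(np.float32); print("top",zt,cv2.minAreaRect(t),len(t))
p=pose()[0]
rows([.562,-.0137,.185],45.5,19)
```

```text
pick [314.0, 244.3] 0.66 [0.4673, 0.3293, 0.1198]
rack [315.8, 128.1] 0.68 [0.4529, 0.2628, 0.0642]
[0.46963553 0.33879939 0.19287434] 23.0833
top 0.128751230991957 ((0.4683840572834015, 0.3350120186805725), (0.013413211330771446, 0.013473824597895145), 78.60375213623047) 420
[{"xyz": [1.73, -0.84, 0.04], "angular": [0, 0, 0.1133]}, {"xyz": [1.62, -1.03, 0.04], "angular": [0, 0, 0.1133]}, {"xyz": [1.49, -1.2, 0.04], "angular": [0, 0, 0.1133]}, {"xyz": [1.35, -1.36, 0.04], "angular": [0, 0, 0.1133]}, {"xyz": [1.19, -1.51, 0.04], "angular": [0, 0, 0.1133]}, {"xyz": [1.01, -1.63, 0.04], "angular": [0, 0, 0.1133]}, {"xyz": [0.82, -1.74, 0.04], "angular": [0, 0, 0.1133]}, {"xyz": [0.62, -1.82, 0.04], "angular": [0, 0, 0.1133]}]
[{"xyz": [0.41, -1.87, 0.04], "angular": [0, 0, 0.1133]}, {"xyz": [0.19, -1.91, 0.04], "angular": [0, 0, 0.1133]}, {"xyz": [-0.03, -1.92, 0.04], "angular": [0, 0, 0.1133]}, {"xyz": [-0.24, -1.9, 0.04], "angular": [0, 0, 0.1133]}, {"xyz": [-0.46, -1.86, 0.04], "angular": [0, 0, 0.1133]}, {"xyz": [-0.66, -1.8, 0.04], "angular": [0, 0, 0.1133]}, {"xyz": [-0.86, -1.71, 0.04], "angular": [0, 0, 0.1133]}, {"xyz": [-1.05, -1.6, 0.04], "angular": [0, 0, 0.1133]}]
[{"xyz": [-1.23, -1.48, 0.04], "angular": [0, 0, 0.1133]}, {"xyz": [-1.38, -1.33, 0.04], "angular": [0, 0, 0.1133]}, {"xyz": [-1.53, -1.16, 0.04], "angular": [0, 0, 0.1133]}]
```

>>> play_rows([
  {"xyz": [1.73,-0.84,0.04],"angular": [0,0,0.1133],"hand": 0.5},
  {"xyz": [1.62,-1.03,0.04],"angular": [0,0,0.1133],"hand": 0.5},
  {"xyz": [1.49,-1.2,0.04],"angular": [0,0,0.1133],"hand": 0.5},
  {"xyz": [1.35,-1.36,0.04],"angular": [0,0,0.1133],"hand": 0.5},
  {"xyz": [1.19,-1.51,0.04],"angular": [0,0,0.1133],"hand": 0.5},
  {"xyz": [1.01,-1.63,0.04],"angular": [0,0,0.1133],"hand": 0.5},
  {"xyz": [0.82,-1.74,0.04],"angular": [0,0,0.1133],"hand": 0.5},
  {"xyz": [0.62,-1.82,0.04],"angular": [0,0,0.1133],"hand": 0.5},
])

```text
time: 23.75
eef_pos: [0.505, 0.1877, 0.1837]
orientation: [-0.002, -0.23, 0.973, 0.0]
force: [0.6, 0.3, 0.4]
width: 0.043
grasp_force: 0.0
```

>>> play_rows([
  {"xyz": [0.41,-1.87,0.04],"angular": [0,0,0.1133],"hand": 0.5},
  {"xyz": [0.19,-1.91,0.04],"angular": [0,0,0.1133],"hand": 0.5},
  {"xyz": [-0.03,-1.92,0.04],"angular": [0,0,0.1133],"hand": 0.5},
  {"xyz": [-0.24,-1.9,0.04],"angular": [0,0,0.1133],"hand": 0.5},
  {"xyz": [-0.46,-1.86,0.04],"angular": [0,0,0.1133],"hand": 0.5},
  {"xyz": [-0.66,-1.8,0.04],"angular": [0,0,0.1133],"hand": 0.5},
  {"xyz": [-0.86,-1.71,0.04],"angular": [0,0,0.1133],"hand": 0.4},
  {"xyz": [-1.05,-1.6,0.04],"angular": [0,0,0.1133],"hand": 0.4},
])

```text
time: 24.42
eef_pos: [0.5438, 0.0397, 0.1805]
orientation: [-0.002, 0.219, 0.976, -0.0]
force: [0.5, 0.2, -0.8]
width: 0.0337
grasp_force: 0.0
```

>>> play_rows([
  {"xyz": [-1.23,-1.48,0.04],"angular": [0,0,0.1133],"hand": 0.3},
  {"xyz": [-1.38,-1.33,0.04],"angular": [0,0,0.1133],"hand": 0.3},
  {"xyz": [-1.53,-1.16,0.04],"angular": [0,0,0.1133],"hand": 0.3},
  {"xyz": [0,0,2],"angular": [0,0,0],"hand": 0.3},
  {"xyz": [0,0,2],"angular": [0,0,0],"hand": 0.3},
  {"xyz": [0,0,0],"angular": [0,0,0],"hand": 0.3},
  {"xyz": [0,0,0],"angular": [0,0,0],"hand": 0.3},
  {"xyz": [0,0,0],"angular": [0,0,0],"hand": 0.3},
])

```text
time: 25.08
eef_pos: [0.5592, -0.0149, 0.141]
orientation: [-0.001, 0.379, 0.926, -0.0]
force: [0.9, 1.0, 0.4]
width: 0.0257
grasp_force: 0.0
```

Run:
```python
from look import *
P,im,D=look("w10",["ring_tab","ring"])
s=env.state(); print(pose()[0],yawnow(),s["time"],s["width"])
c=(240,150); cv2.imwrite("pics/c10.png",cv2.resize(im[c[1]:c[1]+150,c[0]:c[0]+200,::-1],(800,600),interpolation=cv2.INTER_CUBIC))
```

```text
ring_tab [316.4, 225.8] 0.58 [0.5521, -0.006, 0.0425]
ring [322.8, 242.5] 0.64 [0.5671, -0.0141, 0.0302]
[ 0.56046156 -0.01499023  0.14265638] 45.51882479639776 25.2333 0.025271553961283465
```

View pics/c10.png

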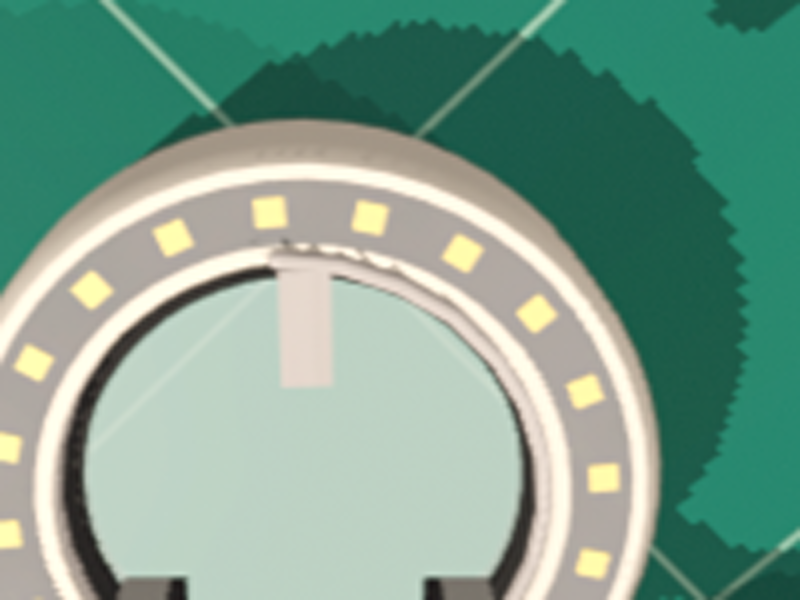

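Run:
```python
from head import *
d=np.load("pics/w10.npz"); P=(d["f"],d["cx"],d["cy"],d["T"]); C=np.array([.5786,-.0336])
q=np.array([atz("wrist",uv,.0425,P)[:2] for uv in [(308.75,217.5),(322.75,218.75),(310.5,247),(323,246.5)]])
o=(q[0]+q[1])/2;i=(q[2]+q[3])/2;a=o-i;L=np.linalg.norm(a);a/=L;n=np.array([-a[1],a[0]])
print(q.round(4).tolist(),"ang",np.degrees(np.arctan2(a[1],a[0])),L,np.linalg.norm(q[2]-q[3]),"inner: along",(i-C)@a,"across",(i-C)@n)
X=cloud("w10"); t=X[220:245,312:322].reshape(-1,3); print("z tab",np.nanmedian(t[:,2]),[np.nanmedian(X[v:v+4,312:321,2]).round(4) for v in range(218,246,5)])
g=i+a*.0055; print("grip",g,"along",(g-C)@a,"across",(g-C)@n)
for s in(-1,1): print("corner r",np.hypot((g-C)@a+.011,(g-C)@n+s*.0225))
print(pose()[0])
p=[*g,.07]; rows(p,np.degrees(np.arctan2(a[1],a[0]))-90,2)
```

```text
[[0.5442, -0.0056], [0.5516, 0.0006], [0.5603, -0.02], [0.5663, -0.0134]] ang 137.43945451260493 0.020940172445928808 0.008865297396840903 inner: along 0.02272999535725128 across -0.0021104548277699735
z tab 0.04222732984531115 [np.float64(0.0431), np.float64(0.0428), np.float64(0.0425), np.float64(0.0422), np.float64(0.0417), np.float64(0.0411)]
grip [ 0.55923428 -0.01295163] along 0.028229995357251278 across -0.002110454827769977
corner r 0.04631054979763966
corner r 0.04421228435695633
[ 0.56046156 -0.01499023  0.14265638]
[{"xyz": [0.12, 0.03, 3.63], "angular": [0, 0, -0.0168]}, {"xyz": [0.11, 0.03, 3.63], "angular": [0, 0, -0.0168]}]
```

Run:
```python
from h import *
a=np.array([np.cos(np.radians(137.4)),np.sin(np.radians(137.4))]); g=np.array([.5633,-.0167])+a*.003; print(g)
rows([*g,.065],47.4,3)
```

```text
[ 0.56109171 -0.01466937]
[{"xyz": [-0.01, 0.02, 2.59], "angular": [0, 0, -0.0109]}, {"xyz": [-0.01, 0.02, 2.59], "angular": [0, 0, -0.0109]}, {"xyz": [-0.01, 0.02, 2.59], "angular": [0, 0, -0.0109]}]
```

>>> play_rows([
  {"xyz": [-0.01,0.02,2.59],"angular": [0,0,-0.0109],"hand": 0.2},
  {"xyz": [-0.01,0.02,2.59],"angular": [0,0,-0.0109],"hand": 0.18},
  {"xyz": [-0.01,0.02,2.59],"angular": [0,0,-0.0109],"hand": 0.18},
  {"xyz": [0,0,0],"angular": [0,0,0],"hand": 0.18},
  {"xyz": [0,0,0],"angular": [0,0,0],"hand": 0.18},
  {"xyz": [0,0,0],"angular": [0,0,0],"hand": 0.18},
])

```text
time: 25.73
eef_pos: [0.5616, -0.015, 0.0654]
orientation: [0.001, 0.364, 0.932, 0.0]
force: [-0.4, -0.9, 0.5]
width: 0.0152
grasp_force: 0.0
```

Run:
```python
from look import *
P,im,D=look("w11",["ring_tab"])
from head import *
s=env.state(); p,r=pose(); print(p,yawnow(),s["time"],s["width"],s["force"])
X=cloud("w11"); Q=X.reshape(-1,3); C=np.array([.5786,-.0336])
m=(np.abs(Q[:,2]-.0425)<.0035)&(np.hypot(*(Q[:,:2]-C).T)<.0425); t=r.inv().apply(Q[m]-p)*1000
print(m.sum(),np.percentile(t,[2,10,50,90,98],axis=0).round(1).tolist())
```

```text
ring_tab [318.8, 263.3] 0.92 [0.5533, -0.004, 0.0426]
ring_tab [330.0, 307.4] 0.35 [0.5809, -0.0206, 0.0298]
[ 0.56233614 -0.01515854  0.06628167] 47.36490767543741 25.8333 0.015353139230064051 [0.54273535 1.20515028 0.282725  ]
619 [[-1.5, -5.4, 22.3], [0.3, -4.8, 22.9], [8.3, -0.9, 24.0], [15.9, 2.6, 25.2], [17.5, 3.2, 25.8]]
```

>>> play_rows([
  {"xyz": [0,-0.09,1.0],"angular": [0,0,0],"hand": 0.18},
  {"xyz": [0,0,0.8],"angular": [0,0,0],"hand": 0.18},
  {"xyz": [0,0,0.4],"angular": [0,0,0],"hand": 0.18},
  {"xyz": [0,0,0],"angular": [0,0,0],"hand": 0.18},
  {"xyz": [0,0,0],"angular": [0,0,0],"hand": 0.18},
])

```text
time: 26.25
eef_pos: [0.5589, -0.0155, 0.0409]
orientation: [-0.001, 0.364, 0.932, -0.0]
force: [0.9, -0.2, -0.2]
width: 0.0155
grasp_force: 0.0
```

>>> play_rows([
  {"xyz": [0,0,0.3],"angular": [0,0,0],"hand": 0.18},
  {"xyz": [0,0,0.3],"angular": [0,0,0],"hand": 0.18},
  {"xyz": [0,0,0.2],"angular": [0,0,0],"hand": 0.18},
  {"xyz": [0,0,0],"angular": [0,0,0],"hand": 0.18},
  {"xyz": [0,0,0],"angular": [0,0,0],"hand": 0.18},
])

```text
time: 26.67
eef_pos: [0.5594, -0.0155, 0.0335]
orientation: [-0.0, 0.364, 0.932, -0.0]
force: [-0.4, 0.3, -0.6]
width: 0.0156
grasp_force: 0.0
```

>>> play_rows([
  {"xyz": [0,0,-0.1],"angular": [0,0,0],"hand": 0.14},
  {"xyz": [0,0,0],"angular": [0,0,0],"hand": 0.1},
  {"xyz": [0,0,0],"angular": [0,0,0],"hand": 0},
  {"xyz": [0,0,0],"angular": [0,0,0],"hand": 0},
  {"xyz": [0,0,0],"angular": [0,0,0],"hand": 0},
  {"xyz": [0,0,0],"angular": [0,0,0],"hand": 0},
], force=60)

```text
time: 27.17
eef_pos: [0.5597, -0.0157, 0.0349]
orientation: [0.0, 0.363, 0.932, -0.0]
force: [-1.1, -1.6, 0.9]
width: 0.0053
grasp_force: 58.7
```

Run:
```python
from h import *
s=env.state(); print(s["eef_pos"],s["force"],s["ft_torque"],s["width"],s["grasp_force"])
```

```text
[ 0.55973093 -0.01568276  0.03491831] [-1.13052186 -1.6290059   0.94360956] [-0.02963054  0.09267062  0.05087843] 0.0053358145148962215 58.6901315767318
```

Run:
```python
from look import *
P,im,D=look("w12",["ring_tab"])
from head import *
p,r=pose()
X=cloud("w12"); Q=X.reshape(-1,3); C=np.array([.5786,-.0336])
m=(np.abs(Q[:,2]-.0425)<.0045)&(np.hypot(*(Q[:,:2]-C).T)<.0435); t=r.inv().apply(Q[m]-p)*1000
print(m.sum(),np.percentile(t,[2,10,50,90,98],axis=0).round(1).tolist())
for v in range(250,300,4): print(v,[int(X[v,u,2]*1e4) if X[v,u,2]==X[v,u,2] else -1 for u in range(296,340,3)])
```

```text
ring_tab [317.3, 287.0] 0.73 [0.5493, -0.004, 0.0431]
1306 [[-10.9, -13.3, -11.8], [-1.3, -7.4, -10.7], [8.6, 1.4, -7.7], [14.6, 15.8, -5.7], [16.8, 39.9, -4.0]]
250 [401, 401, 407, 408, 406, 412, 414, 413, 418, 417, 413, 413, 417, 414, 400]
254 [410, 414, 420, 421, 413, 417, 413, 402, 407, 408, 415, 406, 410, 407, 402]
258 [407, 418, 416, 414, 412, 416, 409, 408, 414, 400, 406, 412, 406, 413, 402]
262 [408, 418, 412, 406, 417, 413, 404, 420, 408, 403, 414, 417, 416, 412, 408]
266 [402, 411, 419, 411, 415, 403, 405, 412, 410, 409, 405, 419, 393, 410, 402]
270 [410, 415, 408, 414, 407, 415, 411, 406, 389, 409, 412, 414, 414, 406, 414]
274 [418, 408, 424, 441, 430, 434, 432, -1, 421, 417, 425, 422, 417, 405, 404]
278 [338, 339, 435, 443, 431, 433, 434, 435, 433, 445, 439, 425, 424, 430, 415]
282 [294, 301, 296, 293, 430, 434, 435, 434, 441, 426, 438, 435, 431, 430, 430]
286 [298, 299, 303, 292, 422, 434, 440, 431, 428, 422, 428, 295, 295, 302, 297]
290 [295, 298, 296, 291, 433, 424, 421, 428, 435, 423, 425, 289, 308, 290, 303]
294 [383, 386, 381, 379, 428, 426, 429, 427, 431, 415, 430, 388, 387, 378, 295]
298 [420, 431, 428, 425, 427, 422, 417, 419, 423, 419, 424, 431, 421, 430, 305]
```

>>> play_rows([
  {"xyz": [0,0,-0.3],"angular": [0,0,0],"hand": 0},
  {"xyz": [0,0,-0.3],"angular": [0,0,0],"hand": 0},
  {"xyz": [0,0,-0.3],"angular": [0,0,0],"hand": 0},
  {"xyz": [0,0,-0.3],"angular": [0,0,0],"hand": 0},
  {"xyz": [0,0,0],"angular": [0,0,0],"hand": 0},
], force=80)

```text
time: 27.68
eef_pos: [0.5585, -0.015, 0.0464]
orientation: [-0.001, 0.364, 0.932, 0.0]
force: [-1.0, 1.4, -3.5]
width: 0.004
grasp_force: 78.3
```

>>> play_rows([
  {"xyz": [0,0,-0.3],"angular": [0,0,0],"hand": 0},
  {"xyz": [0,0,-0.3],"angular": [0,0,0],"hand": 0},
  {"xyz": [0,0,-0.3],"angular": [0,0,0],"hand": 0},
  {"xyz": [0,0,-0.3],"angular": [0,0,0],"hand": 0},
  {"xyz": [0,0,0],"angular": [0,0,0],"hand": 0},
])

```text
time: 28.1
eef_pos: [0.5596, -0.0151, 0.059]
orientation: [-0.0, 0.364, 0.932, 0.0]
force: [-0.9, 2.8, -4.8]
width: 0.0041
grasp_force: 78.9
```

>>> play_rows([
  {"xyz": [0,0,-0.3],"angular": [0,0,0],"hand": 0},
  {"xyz": [0,0,-0.3],"angular": [0,0,0],"hand": 0},
  {"xyz": [0,0,-0.3],"angular": [0,0,0],"hand": 0},
  {"xyz": [0,0,-0.3],"angular": [0,0,0],"hand": 0},
  {"xyz": [0,0,0],"angular": [0,0,0],"hand": 0},
])

```text
time: 28.52
eef_pos: [0.5613, -0.0161, 0.0726]
orientation: [0.002, 0.364, 0.932, 0.0]
force: [-0.3, -0.4, 0.4]
width: 0.0045
grasp_force: 78.7
```

>>> play_rows([
  {"xyz": [0,0,-0.3],"angular": [0,0,0],"hand": 0},
  {"xyz": [0,0,-0.3],"angular": [0,0,0],"hand": 0},
  {"xyz": [0,0,-0.3],"angular": [0,0,0],"hand": 0},
  {"xyz": [0,0,-0.3],"angular": [0,0,0],"hand": 0},
  {"xyz": [0,0,0],"angular": [0,0,0],"hand": 0},
])

```text
time: 28.93
eef_pos: [0.5602, -0.0157, 0.0835]
orientation: [0.001, 0.364, 0.932, 0.0]
force: [0.1, -0.3, -0.6]
width: 0.004
grasp_force: 78.7
```

Run:
```python
from look import *
P,im,D=look("w13",["ring_tab","ring","ring_back"])
from head import *
s=env.state(); p,r=pose(); print(p,s["time"],s["force"],s["width"])
Q=cloud("w13").reshape(-1,3); t=r.inv().apply(Q-p)*1000
m=(Q[:,2]>.046)&(Q[:,2]<.12)&(t[:,0]>12)&(t[:,0]<40)&(np.abs(t[:,1])<60); print(m.sum(),np.percentile(t[m],[5,50,95],axis=0).round(1).tolist())
im,D=eyes.capture("scene"); np.save("s13.npy",D)
print([ (q["uv"],q["score"],dep("scene",q["uv"],D)) for nm in("ring","ring_back","ring_tab") for q in eyes.search_frame(nm,"scene")[:1]])
```

```text
ring_tab [319.6, 285.8] 0.73 [0.5498, -0.0028, 0.0921]
ring_tab [30.7, 410.2] 0.59 [0.5087, -0.2646, 0.004]
ring [325.5, 301.5] 0.94 [0.5557, -0.005, 0.0946]
ring_back [321.6, 299.3] 0.63 [0.5551, -0.0064, 0.0917]
[ 0.55940008 -0.01554004  0.08251743] 29.1333 [ 0.19716394  0.0195905  -0.49417497] 0.004300710808367931
825 [[12.6, -3.0, -10.5], [16.5, 4.7, -9.3], [20.2, 20.2, -7.6]]
[([326.6, 226.4], 0.47, array([5.50211664e-01, 5.31134718e-04, 8.85413284e-02])), ([302.5, 207.3], 0.55, array([ 0.47055398, -0.12073566,  0.00401234]))]
```

```bash
cat > ringfit.py <<'E'
from head import *
def sc(n,D):
    f,cx,cy,T=K(n); v,u=np.mgrid[:480,:640]; return (np.stack([(u-cx)/f*D,(v-cy)/f*D,D],-1)@T[:3,:3].T+T[:3,3])[D>0]
def ringpts(wn,Ds):
    p,r=pose(); out=[]
    for nm,Q in (("w",cloud(wn).reshape(-1,3)),("s",sc("scene",Ds))):
        t=r.inv().apply(Q-p)*1000; c=np.array([-25.,2.])
        d=np.hypot(t[:,0]-c[0],t[:,1]-c[1]); a=np.degrees(np.arctan2(t[:,1]-c[1],t[:,0]-c[0]))
        m=(np.abs(d-45.6)<5)&(t[:,2]>-35)&(t[:,2]<25); 
        for b in range(-180,180,20):
            k=m&(a>=b)&(a<b+20)
            if k.sum()>5: print(nm,b,k.sum(),"tz",np.percentile(t[k,2],[10,50,90]).round(1),"d",np.median(d[k]).round(1))
        out.append(t[m])
    return out
E
python3 - <<'E'
from ringfit import *
ringpts("w13",np.load("s13.npy"))
E
```

```text
w -20 203 tz [-10.6  -9.9  -8.8] d 44.0
w 0 345 tz [-10.3  -9.4  -8.1] d 43.3
w 20 249 tz [-9.1 -8.1 -6.8] d 42.4
w 40 191 tz [-7.5 -6.4 -5.3] d 42.1
w 60 189 tz [-5.6 -4.4 -3.5] d 42.2
w 80 27 tz [-3.9 -3.  -2.1] d 42.9
s -20 8 tz [-11.2 -10.5  -9.9] d 43.8
s 0 16 tz [-10.7  -9.9  -7.5] d 43.5
s 20 11 tz [-10.5  -8.7  -7.4] d 42.5
s 40 13 tz [-8.  -6.5 -5.2] d 42.0
s 60 11 tz [-6.1 -4.7 -2.8] d 41.9
s 80 13 tz [-2.9 -1.9  0.1] d 42.0
s 100 18 tz [-2.2  0.   1.5] d 44.2
s 120 17 tz [0.4 1.7 3.6] d 46.1
s 140 13 tz [1.8 2.9 4.3] d 48.9
```

Run:
```python
from ringfit import *
import io,contextlib
with contextlib.redirect_stdout(io.StringIO()): w,s=ringpts("w13",np.load("s13.npy"))
t=np.r_[w,s]; W=np.r_[np.ones(len(w)),np.full(len(s),5.)]
f=least_squares(lambda q:(q[0]+q[1]*t[:,0]+q[2]*t[:,1]-t[:,2])*W,[0,0,0],loss="soft_l1"); print("plane",f.x,np.degrees(f.x[1:]))
g=least_squares(lambda q:(np.hypot(t[:,0]-q[0],t[:,1]-q[1])-45.6)*W,[-25,2],loss="soft_l1"); print("centre",g.x)
# tray from top
D=np.load("topD.npy"); Q=sc("top",D); m=(np.abs(Q[:,2]-.018)<.004)&(np.hypot(Q[:,0]-.482,Q[:,1]+.312)<.14); print("tray wall",cv2.minAreaRect(Q[m][:,:2].astype(np.float32)),np.median(Q[m][:,2]))
m=(np.abs(Q[:,2]-.004)<.002)&(np.abs(Q[:,0]-.482)<.05)&(np.abs(Q[:,1]+.312)<.05); print("floor",np.median(Q[m][:,2]))
```

```text
plane [-7.23727602 -0.14277209  0.03295674] [-8.18023795  1.8882821 ]
centre [-27.26142473  -0.50210303]
tray wall ((0.48373088240623474, -0.3114369213581085), (0.17135179042816162, 0.17009501159191132), 82.81945037841797) 0.017299817626366343
floor 0.004161026887328223
```

Run:
```python
from h import *
p,r=pose(); r1=r*R.from_rotvec([-.033,-.084,0]); p1=np.array([*p[:2],p[2]+.04])
print("pos",p)
t=np.array([.4639,-.2925,p1[2]]); print("move",(r1.inv().apply((t-p1)/12)*100).round(2))
print("down 1cm",(r1.inv().apply([0,0,-.01])*100).round(3))
```

```text
pos [ 0.55941635 -0.01552783  0.08245824]
move [-0.98 -2.24  0.01]
down 1cm [ 0.083 -0.033  0.996]
```

>>> play_rows([
  {"xyz": [0,0,-1.0],"angular": [-0.011,-0.028,0],"hand": 0},
  {"xyz": [0,0,-1.0],"angular": [-0.011,-0.028,0],"hand": 0},
  {"xyz": [0,0,-1.0],"angular": [-0.011,-0.028,0],"hand": 0},
  {"xyz": [0,0,-1.0],"angular": [0,0,0],"hand": 0},
  {"xyz": [-0.3,-0.7,0],"angular": [0,0,0],"hand": 0},
  {"xyz": [-0.6,-1.5,0],"angular": [0,0,0],"hand": 0},
  {"xyz": [-0.98,-2.24,0.01],"angular": [0,0,0],"hand": 0},
  {"xyz": [-0.98,-2.24,0.01],"angular": [0,0,0],"hand": 0},
])

```text
time: 30.0
eef_pos: [0.5335, -0.0843, 0.1225]
orientation: [0.045, 0.362, 0.931, 0.0]
force: [0.6, -0.9, -0.5]
width: 0.0044
grasp_force: 78.7
```

>>> play_rows([
  {"xyz": [-0.98,-2.24,0.01],"angular": [0,0,0],"hand": 0},
  {"xyz": [-0.98,-2.24,0.01],"angular": [0,0,0],"hand": 0},
  {"xyz": [-0.98,-2.24,0.01],"angular": [0,0,0],"hand": 0},
  {"xyz": [-0.98,-2.24,0.01],"angular": [0,0,0],"hand": 0},
  {"xyz": [-0.98,-2.24,0.01],"angular": [0,0,0],"hand": 0},
  {"xyz": [-0.98,-2.24,0.01],"angular": [0,0,0],"hand": 0},
  {"xyz": [-0.98,-2.24,0.01],"angular": [0,0,0],"hand": 0},
  {"xyz": [-0.98,-2.24,0.01],"angular": [0,0,0],"hand": 0},
])

```text
time: 30.67
eef_pos: [0.4692, -0.2701, 0.1222]
orientation: [0.045, 0.363, 0.931, 0.0]
force: [0.4, -0.2, -0.3]
width: 0.0041
grasp_force: 78.7
```

>>> play_rows([
  {"xyz": [-0.6,-1.5,0],"angular": [0,0,0],"hand": 0},
  {"xyz": [-0.3,-0.7,0],"angular": [0,0,0],"hand": 0},
  {"xyz": [0,0,0],"angular": [0,0,0],"hand": 0},
  {"xyz": [0,0,0],"angular": [0,0,0],"hand": 0},
  {"xyz": [0,0,0],"angular": [0,0,0],"hand": 0},
])

```text
time: 31.08
eef_pos: [0.4618, -0.2898, 0.1222]
orientation: [0.045, 0.363, 0.931, 0.001]
force: [-0.7, -0.1, -0.9]
width: 0.0042
grasp_force: 78.7
```

```bash
cat > fit.py <<'E'
import sys; from ringfit import *; from look import look
import io,contextlib
def fit(n):
    look(n,[]); im,Ds=eyes.capture("scene"); p,r=pose()
    with contextlib.redirect_stdout(io.StringIO()): w,s=ringpts(n,Ds)
    t=np.r_[w,s]; t=t[(t[:,2]>-22)&(t[:,2]<12)]
    f=least_squares(lambda q:q[0]+q[1]*t[:,0]+q[2]*t[:,1]-t[:,2],[-7,-.14,.03],loss="soft_l1",f_scale=1); g=least_squares(lambda q:np.hypot(t[:,0]-q[0],t[:,1]-q[1])-45.6,[-27,0],loss="soft_l1")
    print(len(w),len(s),"plane",f.x.round(3),"centre",g.x.round(1))
    c=r.apply(np.array([*g.x,f.x[0]+f.x[1]*g.x[0]+f.x[2]*g.x[1]])/1000)+p; nrm=r.apply([f.x[1],f.x[2],-1]); nrm/=np.linalg.norm(nrm); print("ring centre world",c.round(4),"tilt",np.degrees(np.arccos(abs(nrm[2]))).round(1),nrm.round(3))
    s=env.state(); print(p.round(4),s["time"],s["force"].round(1),s["width"]); return p,r
E
python3 - <<'E'
from fit import *
p,r=fit("w14")
t=np.array([.4639,-.2925,.03]); print("lateral+down",(r.inv().apply(t-p)*100).round(2),"1cm down",(r.inv().apply([0,0,-.01])*100).round(3))
E
```

```text
1212 96 plane [-6.41  -0.116  0.049] centre [-26.5  -1.3]
ring centre world [ 0.4803 -0.3083  0.1279] tilt 2.0 [ 0.034 -0.01   0.999]
[ 0.462  -0.2896  0.1223] 31.1833 [ 0.2  0.1 -0.2] 0.00431399220297644
lateral+down [ 0.43 -0.39  9.22] 1cm down [ 0.083 -0.033  0.996]
```

>>> play_rows([
  {"xyz": [0.09,-0.08,1.5],"angular": [0,0,0],"hand": 0},
  {"xyz": [0.09,-0.08,1.9],"angular": [0,0,0],"hand": 0},
  {"xyz": [0.09,-0.08,1.9],"angular": [0,0,0],"hand": 0},
  {"xyz": [0.09,-0.08,1.9],"angular": [0,0,0],"hand": 0},
  {"xyz": [0.07,-0.07,1.3],"angular": [0,0,0],"hand": 0},
  {"xyz": [0,0,0.7],"angular": [0,0,0],"hand": 0},
  {"xyz": [0,0,0],"angular": [0,0,0],"hand": 0},
  {"xyz": [0,0,0],"angular": [0,0,0],"hand": 0},
])

```text
time: 31.85
eef_pos: [0.464, -0.2932, 0.0305]
orientation: [0.045, 0.363, 0.931, 0.0]
force: [0.3, 0.4, -1.0]
width: 0.0043
grasp_force: 78.7
```

>>> play_rows([
  {"xyz": [0.04,-0.02,0.5],"angular": [0,0,0],"hand": 0},
  {"xyz": [0.04,-0.02,0.5],"angular": [0,0,0],"hand": 0},
  {"xyz": [0.03,-0.01,0.4],"angular": [0,0,0],"hand": 0},
  {"xyz": [0,0,0],"angular": [0,0,0],"hand": 0},
  {"xyz": [0,0,0],"angular": [0,0,0],"hand": 0},
])

```text
time: 32.27
eef_pos: [0.4635, -0.2936, 0.0161]
orientation: [0.045, 0.363, 0.931, 0.0]
force: [-0.8, 0.5, 0.6]
width: 0.0043
grasp_force: 78.7
```

Run:
```python
from fit import *
p,r=fit("w15")
```

```text
7174 382 plane [ 6.028  0.135 -0.142] centre [-25.6  -0.1]
ring centre world [ 0.4827 -0.3114  0.0161] tilt 15.9 [-0.274  0.02   0.962]
[ 0.4638 -0.2939  0.0165] 32.3667 [ 0.7 -0.5 -0.6] 0.004289017553020628
```

>>> play_rows([
  {"xyz": [0.03,-0.01,0.3],"angular": [0,0,0],"hand": 0},
  {"xyz": [0.02,-0.01,0.3],"angular": [0,0,0],"hand": 0},
  {"xyz": [0.01,0,0.2],"angular": [0,0,0],"hand": 0},
  {"xyz": [0,0,0],"angular": [0,0,0],"hand": 0},
  {"xyz": [0,0,0],"angular": [0,0,0],"hand": 0},
])

```text
time: 32.78
eef_pos: [0.4636, -0.2935, 0.008]
orientation: [0.045, 0.363, 0.931, 0.0]
force: [0.3, 0.2, -1.0]
width: 0.0041
grasp_force: 78.7
```

>>> play_rows([
  {"xyz": [0.01,0,0.1],"angular": [0,0,0],"hand": 0},
  {"xyz": [0,0,0.1],"angular": [0,0,0],"hand": 0},
  {"xyz": [0,0,0],"angular": [0,0,0],"hand": 0},
  {"xyz": [0,0,0],"angular": [0,0,0],"hand": 0},
])

```text
time: 33.12
eef_pos: [0.4639, -0.2937, 0.0063]
orientation: [0.045, 0.363, 0.931, 0.0]
force: [0.4, 0.0, -0.3]
width: 0.0039
grasp_force: 78.7
```

>>> play_rows([
  {"xyz": [0,0,0.06],"angular": [0,0,0],"hand": 0},
  {"xyz": [0,0,0],"angular": [0,0,0],"hand": 0},
  {"xyz": [0,0,0],"angular": [0,0,0],"hand": 0},
])

```text
time: 33.37
eef_pos: [0.464, -0.2937, 0.0057]
orientation: [0.045, 0.363, 0.931, 0.0]
force: [-0.5, -0.4, -0.8]
width: 0.0042
grasp_force: 78.7
```

>>> play_rows([
  {"xyz": [0,0,0.06],"angular": [0,0,0],"hand": 0},
  {"xyz": [0,0,0],"angular": [0,0,0],"hand": 0},
  {"xyz": [0,0,0],"angular": [0,0,0],"hand": 0},
])

```text
time: 33.62
eef_pos: [0.4641, -0.2938, 0.0053]
orientation: [0.045, 0.363, 0.931, 0.0]
force: [-0.2, -0.7, 0.8]
width: 0.0045
grasp_force: 79.3
```

Run:
```python
from ringfit import *; from look import look
look("w16",[]); p,r=pose(); c=p+r.apply([-.027,-.0005,-.004]); Q0=[cloud("w16").reshape(-1,3)]
for n in("scene","top"): im,D=eyes.capture(n); Q0.append(sc(n,D))
tx=r.apply([1,0,0])[:2]; tx/=np.linalg.norm(tx); ty=np.array([tx[1],-tx[0]])
for nm,Q in zip("wst",Q0):
    e=Q[:,:2]-c[:2]; d=np.hypot(*e.T); a=np.degrees(np.arctan2(e@ty,e@tx)); m=(np.abs(d-.0456)<.0035)&(Q[:,2]>.0062)&(Q[:,2]<.03)
    print(nm,[(b,int(k.sum()),np.median(Q[k,2]).round(4)) for b in range(-180,180,30) if (k:=m&(a>=b)&(a<b+30)).sum()>3])
print(c,env.state()["force"])
```

```text
w [(-30, 156, np.float64(0.0124)), (0, 588, np.float64(0.0122)), (30, 388, np.float64(0.0115)), (60, 214, np.float64(0.0105))]
s [(-180, 7, np.float64(0.0074)), (-150, 9, np.float64(0.0066)), (-120, 10, np.float64(0.0071)), (-30, 10, np.float64(0.0128)), (0, 20, np.float64(0.0127)), (30, 22, np.float64(0.0117)), (60, 21, np.float64(0.0112)), (90, 23, np.float64(0.0096)), (120, 13, np.float64(0.0082)), (150, 11, np.float64(0.0074))]
t [(-180, 6, np.float64(0.0068)), (-30, 13, np.float64(0.0137)), (0, 28, np.float64(0.0117)), (30, 5, np.float64(0.0108)), (60, 10, np.float64(0.0091)), (90, 23, np.float64(0.009)), (120, 18, np.float64(0.0078)), (150, 10, np.float64(0.0074))]
[ 0.48325654 -0.31232086  0.01153503] [-0.19324227  0.08713235  0.52726864]
```

>>> play_rows([
  {"xyz": [0,0,0.03],"angular": [0,0,0],"hand": 0},
  {"xyz": [0,0,0],"angular": [0,0,0],"hand": 0},
  {"xyz": [0,0,0],"angular": [0,0,0],"hand": 0},
  {"xyz": [0,0,0],"angular": [0,0,0],"hand": 0.06},
  {"xyz": [0,0,0],"angular": [0,0,0],"hand": 0.07},
  {"xyz": [0,0,0],"angular": [0,0,0],"hand": 0.08},
], force=20)

```text
time: 34.27
eef_pos: [0.4646, -0.2935, 0.0051]
orientation: [0.045, 0.363, 0.931, 0.001]
force: [1.9, 2.5, 4.1]
width: 0.007
grasp_force: 36.8
```

>>> play_rows([
  {"xyz": [0,0,0],"angular": [0,0,0],"hand": 0.09},
  {"xyz": [0,0,0],"angular": [0,0,0],"hand": 0.1},
  {"xyz": [0,0,0],"angular": [0,0,0],"hand": 0.105},
  {"xyz": [0,0,0],"angular": [0,0,0],"hand": 0.11},
  {"xyz": [0,0,0],"angular": [0,0,0],"hand": 0.115},
  {"xyz": [0,0,0],"angular": [0,0,0],"hand": 0.12},
])

```text
time: 34.77
eef_pos: [0.4644, -0.294, 0.0051]
orientation: [0.046, 0.363, 0.931, -0.0]
force: [1.8, 2.1, 3.4]
width: 0.0105
grasp_force: 1.9
```

>>> play_rows([
  {"xyz": [0,0,0],"angular": [0,0,0],"hand": 0.14},
  {"xyz": [0,0,0],"angular": [0,0,0],"hand": 0.17},
  {"xyz": [0,0,0],"angular": [0,0,0],"hand": 0.2},
  {"xyz": [0,0,0],"angular": [0,0,0],"hand": 0.25},
  {"xyz": [0,0,0],"angular": [0,0,0],"hand": 0.25},
])

```text
time: 35.18
eef_pos: [0.4644, -0.294, 0.0051]
orientation: [0.046, 0.363, 0.931, -0.0]
force: [1.8, 1.5, 3.8]
width: 0.0211
grasp_force: 2.0
```

```bash
cat > chk.py <<'E'
from ringfit import *; from look import look
look("w17",[]); p,r=pose(); c=np.array([.4833,-.3123]); Q0=[cloud("w17").reshape(-1,3)]
for n in("scene","top"): im,D=eyes.capture(n); Q0.append(sc(n,D))
tx=np.array([-.736,.677]); ty=np.array([tx[1],-tx[0]])
for nm,Q in zip("wst",Q0):
    e=Q[:,:2]-c[:2]; d=np.hypot(*e.T); a=np.degrees(np.arctan2(e@ty,e@tx)); m=(np.abs(d-.0456)<.0035)&(Q[:,2]>.0058)&(Q[:,2]<.03)
    print(nm,[(b,int(k.sum()),np.median(Q[k,2]).round(4)) for b in range(-180,180,30) if (k:=m&(a>=b)&(a<b+30)).sum()>3])
s=env.state(); print(p,s["force"],s["time"],s["width"])
E
python3 chk.py
```

```text
w [(-60, 4, np.float64(0.0059)), (-30, 131, np.float64(0.007)), (0, 537, np.float64(0.0071)), (30, 390, np.float64(0.0071)), (60, 296, np.float64(0.0071)), (90, 5, np.float64(0.0064))]
s [(-180, 11, np.float64(0.0065)), (-150, 12, np.float64(0.0078)), (-120, 12, np.float64(0.0068)), (-30, 11, np.float64(0.0075)), (0, 19, np.float64(0.0088)), (30, 21, np.float64(0.008)), (60, 23, np.float64(0.0078)), (90, 21, np.float64(0.0073)), (120, 12, np.float64(0.0079)), (150, 11, np.float64(0.0073))]
t [(-180, 10, np.float64(0.0067)), (-30, 8, np.float64(0.0078)), (0, 20, np.float64(0.0077)), (30, 4, np.float64(0.0111)), (60, 6, np.float64(0.0063)), (90, 25, np.float64(0.0072)), (120, 16, np.float64(0.0076)), (150, 17, np.float64(0.0065))]
[ 0.46437622 -0.29401903  0.00503628] [2.76087277 1.4655481  4.19493583] 35.3333 0.021252383334232863
```

>>> play_rows([
  {"xyz": [-0.03,0.01,-0.3],"angular": [0,0,0],"hand": 0.25},
  {"xyz": [-0.08,0.03,-1.0],"angular": [0,0,0],"hand": 0.25},
  {"xyz": [-0.17,0.07,-2.0],"angular": [0,0,0],"hand": 0.25},
  {"xyz": [-0.25,0.1,-3.0],"angular": [0,0,0],"hand": 0.25},
  {"xyz": [-0.25,0.1,-3.0],"angular": [0,0,0],"hand": 0.25},
  {"xyz": [-0.25,0.1,-3.0],"angular": [0,0,0],"hand": 0.25},
  {"xyz": [0,0,0],"angular": [0,0,0],"hand": 0.25},
  {"xyz": [0,0,0],"angular": [0,0,0],"hand": 0.25},
])

```text
time: 36.0
eef_pos: [0.4648, -0.2951, 0.1311]
orientation: [0.047, 0.363, 0.931, -0.001]
force: [-0.6, -0.5, 0.8]
width: 0.0214
grasp_force: 0.0
```

```bash
python3 chk.py
python3 - <<'E'
from h import *
im,D=eyes.capture("top")
for t in "pick_collet awl palette_knife spare_lens paste_jar ring_tab".split():
    print(t,[(np.round(q["uv"]).tolist(),round(q["score"],2),np.round(dep("top",q["uv"],D),3).tolist()) for q in eyes.search_frame(t,"top")[:1]])
E
```

```text
w [(-30, 43, np.float64(0.007)), (0, 184, np.float64(0.0071)), (30, 135, np.float64(0.0072)), (60, 124, np.float64(0.0071)), (90, 115, np.float64(0.0071)), (120, 68, np.float64(0.0069)), (150, 5, np.float64(0.0065))]
s [(-180, 11, np.float64(0.0071)), (-150, 15, np.float64(0.0071)), (-120, 15, np.float64(0.0067)), (-90, 12, np.float64(0.0067)), (-60, 13, np.float64(0.007)), (-30, 12, np.float64(0.0072)), (0, 16, np.float64(0.0092)), (30, 20, np.float64(0.0075)), (60, 21, np.float64(0.0082)), (90, 18, np.float64(0.0081)), (120, 12, np.float64(0.008)), (150, 11, np.float64(0.007))]
t [(-150, 11, np.float64(0.0061)), (-90, 4, np.float64(0.007)), (-60, 6, np.float64(0.0062)), (-30, 15, np.float64(0.0068)), (0, 19, np.float64(0.0079)), (30, 18, np.float64(0.0073)), (60, 21, np.float64(0.0072)), (90, 19, np.float64(0.0077)), (120, 19, np.float64(0.0076)), (150, 12, np.float64(0.0067))]
[ 0.46354052 -0.29389249  0.12888643] [ 0.2482597   1.11762489 -0.43750136] 36.15 0.021304771144686357
pick_collet [([139.0, 278.0], 0.66, [0.47, 0.33, 0.117])]
awl [([172.0, 289.0], 0.74, [0.452, 0.267, 0.118])]
palette_knife [([204.0, 298.0], 0.51, [0.436, 0.209, 0.114])]
spare_lens [([468.0, 192.0], 0.97, [0.667, -0.306, 0.006])]
paste_jar [([141.0, 171.0], 0.67, [0.674, 0.348, 0.086])]
ring_tab []
```

The ring lies flat in the tray, the pick is back in its slot, and nothing else has moved. I'm handing the job in.

```bash
python3 -c "
from bench import env
print(env.job_done())"
```

```text
the job is handed in; nothing more can be done
None
```

The job is handed in at about 36 s: the tab was levered up onto the rim (about 15 N measured at most, glass touched with 1–2 N), the pick hung back in its slot, and the ring drawn out and laid flat in the tray; on release its tab end settled the last 5 mm or so because the fingertips reached the floor first.

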